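# Refit the swing stop in its bearing bracket

## Robot

A 6-joint arm with a two-finger parallel gripper is mounted at the origin on the work surface; the furniture and walls round the work are solid. World frame = base frame: x ahead of the robot, y to its left, z up, the work surface at z = 0. Lengths are in m, angles in rad, forces in N, time in s.
With the tool pointing down it reaches from about 0.4 to 0.825 m from the base axis. Payload 7 kg.
Tool frame: the origin (TCP) lies midway between the tips of the shut fingers; the grasp point (between the pads) lies 19 mm behind it; z points along the fingers, y is the direction in which the jaws open and shut (so a half turn about z gives the same grasp; the last joint's range is limited). The gripper opens to 85 mm and grips with 20 to 120 N. Pads are 22 mm wide; open, the fingers measure 114 mm over their backs; the gripper's body (76 mm by 85 mm) begins 54 mm behind the grasp point. The pads swing forward as they close: fully open they stand 13 mm farther back than shut.
Start: joints at [-0.851, 0.359, 0.012, 0, -1.224, -0.288], TCP at [0.282, -0.613, 0.231] pointing down, gripper open.
Joint ranges: [-3.07, 3.07], [-1.43, 2.12], [-1.02, 1.25], [-3.03, 1.67], [-3.05, -0], [-3.03, 3.03]. Speed limits (rad/s): [2.39, 2.39, 3.01, 3.14, 3.14, 3.14].

## Interface

Orientations are given as a rotation vector (axis times angle).
In Python, from cell import monitor, imaging, ticket gives the robot as it stands. The module is installed in compiled form; this text tells all that it offers.
- The arm moves only by the tool carry_out, never from a script. Its argument "rows" is a list of rows, each an object of numbers: "x", "y", "z": the shift along the tool's x, y, z in m; "wx", "wy", "wz": the turn, a rotation vector about the tool's x, y, z in degrees; "fingers": the opening, from 0 (shut) to 1 (fully open). A call has 1 to 12 rows; each row is the pose to reach, as a shift and turn from the pose measured when the call began, along the tool's axes at that moment; what a row does not reach only later rows make up. A row lasts 1/12 s, in which the tool goes at most 41.7 mm and 7.16 degrees, less where a joint would pass 70% of its speed; a pose out of reach is approached as far as the arm can. A call with a gripper value outside its range is refused whole. The fingers move at their own pace and stop on an object; the grip force is fixed at half the most. Time passes only in rows, so rows that repeat a pose let the fingers close. It gives the time, the measured TCP pose, the force and the opening at its end, in the units of the state.
- monitor.sense(): the state, without advancing time (a new reading comes with each control period).
- imaging.capture(name): name is "scene" or "side" or "wrist"; returns a dict with "color" (420x560x3 uint8, red, green, blue), "z_map" (420x560 float32, m along the optical axis (not along the pixel's ray), 0 where there is no reading), "vertical_fov" (degrees; the focal length in pixels is half the picture's height over the tangent of half this angle, whatever the lens; pixels are square), "cx", "cy" (the principal point, pixels), "R" (3x3) and "t" (3): a world point X has camera coordinates R X + t. Camera axes: x right, y down, z forward; pixel columns grow to the right and rows downward; lengths in m; the calibration is good to about 2 mm. A picture is of the moment at which its call begins.
- ticket.hand_in(): hands the job in, once; it reports no verdict.
Trained networks look in a picture, given as the dict that the camera call returned (one of the last four; its "shot" number tells which), for a name from the list of things; names that differ only in an ending like _2 or _b are one class to them, and where a whole thing is asked for, a point or a joint stands for the part that bears it (a point fixed in the world has none). Each returns a list of dicts, best first, with "score" (0 to 1); they miss things now and then, are a little off and sometimes report something else, mostly with a low value. They report only what shows in the picture. A call takes as long as a camera call. They do not tell look-alikes from the thing itself.
- imaging.regions_of(target, picture): "region" (420x560 bool, what is visible of it) and "box" ([left, top, right, bottom] in pixels, round what is visible of it).
The state is a dict: "clock": time; "joints": joint angles; "qd": joint speeds; "effort": joint torques, N m; "position": TCP position; "tool_rot": TCP orientation; "ft_force": force on the tool from outside, world axes, zero at the start; "wrist_torque": the same for the moment, N m; "finger_gap": finger opening in m.
Only numpy, scipy, OpenCV 4.12 (cv2) and the standard library are available. Lean on these libraries where they do the work, as an engineer would, in place of code of your own. Each camera call takes 0.05 s, during which the arm holds its last target.

## Task

Refit the swing stop: take the flap off its sloped rest, stand it upright on the bench on its lower edge (the thin edge farther from the axle) and let go, then take it again by its top edge. Lower the axle into the two open slots of the bracket, keeping hold until both ends rest on the slot floors, and let go so that the flap hangs upright between the cheeks. Leave the loose tools and hardware where they lie.

Things in the scene. Friction and masses are not known exactly. Their poses are not given: they have to be found in the camera images.
- flap: loose flap: aluminium plate 18 mm thick (its x), 54 mm wide (y), 90 mm tall (z), about 0.28 kg, with a steel axle of diameter 10 mm through it along y, 64 mm above the lower edge. Origin: middle of the lower edge face; z points to the top edge. Same either way round. At the start it lies on the sloped rest, top edge up the slope; its narrow sides are free. It stands steadily on its lower edge.
- axle_end_1 (a point): centre of the axle's end face on the flap's +y side; the axle is 92 mm long and sticks out 19 mm from each narrow side of the flap
- axle_end_2 (a point): centre of the axle's end face on the flap's -y side
- bracket: grey bracket fixed to the bench: base plate 74 x 112 x 8 mm (x, y, z) and two upright cheeks, 10 mm thick, 44 mm wide in x, centred at y = -36 and +36 mm, 62 mm free between them, tops 97 mm above the bench. Each cheek has an open slot in the middle of its top. The seated axle lies along y, centre 80 mm above the bench. The flap goes in either way round. Origin: middle of the underside; z up.
- slot_left (a point): middle of the slot floor, 75 mm above the bench, in the cheek at the bracket's +y; the slot is open upward and through along y, 13 mm wide in x, 22 mm at its flared mouth, 22 mm deep
- slot_right (a point): middle of the floor of the same slot in the cheek at the bracket's -y
- rest: dark steel sloped rest fixed to the bench, left or right of the bracket: back sheet 44 mm wide, 100 mm long, at 45 degrees, rising towards the rest's +x, with a lip at its lower end, on a base plate 100 x 70 x 6 mm. Origin: middle of the underside; z up. The flap on it overhangs 5 mm at either side; the middle of its lower edge is 30 mm above the bench.
- small_spanner: small steel combination spanner, 134 mm long, lying flat on the bench; a bystander
- hex_bolt: hex bolt 60 mm long, lying on the bench; a bystander
- big_nut: hex nut 24 mm wide, lying on the bench; a bystander
- drilled_plate: flat drilled steel plate 35 x 110 x 8 mm, lying flat on the bench; plain, no axle; a bystander
- pocket_torch: black pocket torch, 122 mm long, lying on the bench; a bystander
- angle: aluminium angle bracket, 35 x 70 x 45 mm, on the bench; a bystander
Mind the look-alikes: they are no part of the job. Leave any purple look-alike of the bracket alone.

How it is judged:
On the way, in this order (a step that is already met when the one before it is completed fails the run):
1. the flap stands upright on its lower edge on the bench, let go (angle between flap's own z axis and vertical below 0.1 rad and height (world z) of flap between -0.004 and 0.004 m and contact force between flap and the fingers below 0.3 N and linear speed of flap below 0.02 m/s), for 0.2 s.
2. still held, both axle ends are down at the floors of the two slots (within 4 mm) (z of axle_end_1 in the frame of bracket between 0.077 and 0.084 m and x of axle_end_1 in the frame of bracket between -0.004 and 0.004 m and z of axle_end_2 in the frame of bracket between 0.077 and 0.084 m and x of axle_end_2 in the frame of bracket between -0.004 and 0.004 m and y of flap in the frame of bracket between -0.007 and 0.007 m and contact force between flap and the fingers above 0.5 N), for 0.05 s.
At the end, for the whole second after the job is handed in: Both axle ends lie on the slot floors (axle centre within 2 mm of seated height at each end, within 4 mm of the slot middle); the flap is between the cheeks (within 7 mm of the middle along the axle), upright with its top edge up within 0.2 rad, at rest and let go (z of axle_end_1 in the frame of bracket between 0.077 and 0.082 m and x of axle_end_1 in the frame of bracket between -0.004 and 0.004 m and z of axle_end_2 in the frame of bracket between 0.077 and 0.082 m and x of axle_end_2 in the frame of bracket between -0.004 and 0.004 m and y of flap in the frame of bracket between -0.007 and 0.007 m and angle between the y axis of flap and the y axis of bracket, either way round below 0.1 rad and angle between flap's own z axis and vertical below 0.2 rad and linear speed of flap below 0.02 m/s and angular speed of flap below 0.3 rad/s and contact force between flap and the fingers below 0.1 N); the robot touches nothing.
It fails at once if a loose bystander is shifted by more than 30 mm (distance of any of small_spanner, hex_bolt, big_nut, drilled_plate, pocket_torch, angle from where it was at the start of the episode above 0.03 m).
It also fails if it takes over 72 s, if anything falls off the work surface, if the arm or the gripper's body presses on something with over 40 N, if the wrist force passes 120 N, or if a joint passes its speed limit or range.

## Working session

There is one attempt and no reset: what is moved stays moved. The work goes in short steps, Python scripts to look and compute and a tool call to move; the robot and the scene stay as the last step left them, time stands still between calls to the robot, and variables do not carry over. Pictures are saved under pics/ and viewed, and the job is handed in when it is done.

Besides the shell and the picture viewer there is one more tool, called after "Emit:" as name([rows], argument=value, ...), one row to a line, values as JSON. carry_out: Moves the arm, as the interface text tells. Its arguments: {"type":"object","properties":{"rows":{"type":"array"}},"required":["rows"]}

```bash
mkdir -p pics
cat > h.py <<'E'
import numpy as np, cv2
from cell import monitor, imaging, ticket
from scipy.spatial.transform import Rotation as Rn
def save(d,name): cv2.imwrite('pics/'+name+'.png',cv2.cvtColor(d['color'],cv2.COLOR_RGB2BGR))
def world(d):
    h,w=d['z_map'].shape
    f=h/2/np.tan(np.radians(d['vertical_fov'])/2)
    v,u=np.mgrid[:h,:w]
    z=d['z_map']
    c=np.stack([(u-d['cx'])/f*z,(v-d['cy'])/f*z,z],-1)
    X=(c-np.asarray(d['t']))@np.asarray(d['R'])
    X[z<=0]=np.nan
    return X
def proj(d,X):
    f=420/2/np.tan(np.radians(d['vertical_fov'])/2)
    c=np.asarray(X)@np.asarray(d['R']).T+np.asarray(d['t'])
    return c[...,:2]/c[...,2:]*f+[d['cx'],d['cy']]
E
python3 - <<'E'
from h import *
print(monitor.sense())
for n in ['scene','side','wrist']:
    d=imaging.capture(n); save(d,n+'0'); W=world(d)
    print(n,d['vertical_fov'],d['cx'],d['cy'],'campos',-np.asarray(d['R']).T@np.asarray(d['t']))
    for t in ['flap','bracket','rest','small_spanner','hex_bolt','big_nut','drilled_plate','pocket_torch','angle']:
        for r in imaging.regions_of(t,d)[:3]:
            p=W[r['region']]; print(t,round(r['score'],2),r['box'],r['region'].sum(),np.nanmedian(p,0).round(3),np.nanpercentile(p,2,axis=0).round(3),np.nanpercentile(p,98,axis=0).round(3))
E
```

```text
{'clock': 0.0, 'joints': array([-8.50896516e-01,  3.59406033e-01,  1.10618903e-02, -3.37806875e-04,
       -1.22407882e+00, -2.88106604e-01]), 'qd': array([ 0.00200665, -0.00148845, -0.00177023,  0.0006306 , -0.00188246,
       -0.00015394]), 'effort': array([ 1.34033922e-03, -5.83323419e+01,  2.93435830e+01,  6.93684697e+00,
       -5.92758282e-03, -2.80721025e-05]), 'position': array([ 0.28226884, -0.61262801,  0.23035483]), 'tool_rot': array([ 6.72716942e-01, -3.06820177e+00, -2.47794356e-03]), 'ft_force': array([ 0.41993075, -0.75042229, -0.20860456]), 'wrist_torque': array([-0.02013512,  0.01823952,  0.03158404]), 'finger_gap': 0.08550355547173377}
scene 44.04098532978146 273.59377143759764 207.75120539743676 campos [0.03194681 0.7509603  1.00231993]
flap 0.88 [201.5, 245.9, 246.9, 292.4] 1047 [0.536 0.231 0.073] [0.501 0.192 0.029] [0.569 0.263 0.101]
bracket 0.63 [299.8, 149.2, 336.6, 200.2] 1068 [ 0.538 -0.165  0.041] [ 0.5   -0.245  0.005] [ 0.575 -0.14   0.099]
bracket 0.58 [246.6, 131.0, 277.1, 178.1] 953 [ 0.717 -0.132  0.039] [ 0.678 -0.209  0.006] [ 0.757 -0.103  0.099]
[... 2106 characters left out ...]
] [0.425 0.232 0.036]
angle 0.47 [290.5, 181.9, 314.8, 226.3] 811 [ 0.537 -0.162  0.042] [ 0.5   -0.233  0.004] [ 0.58  -0.138  0.097]
angle 0.45 [348.1, 202.8, 367.2, 213.4] 190 [ 0.368 -0.257  0.007] [ 0.345 -0.304  0.   ] [ 0.406 -0.239  0.044]
wrist 71.00447006648346 283.5070647503244 209.82924588326028 campos [ 0.2209615  -0.64143868  0.37323398]
flap 0.62 [439.4, 408.1, 488.8, 418.6] 358 [ 0.505 -0.196  0.006] [ 0.489 -0.229  0.001] [ 0.517 -0.158  0.008]
bracket 0.65 [439.1, 410.8, 486.3, 418.5] 390 [ 0.504 -0.195  0.006] [ 0.489 -0.231  0.   ] [ 0.517 -0.158  0.008]
pocket_torch 0.35 [438.1, 409.1, 490.0, 418.3] 389 [ 0.504 -0.195  0.006] [ 0.489 -0.231  0.   ] [ 0.517 -0.158  0.008]
```

Run:
```python
import cv2
a=cv2.imread('pics/scene0.png');b=cv2.imread('pics/side0.png')
c=cv2.resize(a[120:320,180:400],None,fx=3.6,fy=3,interpolation=cv2.INTER_CUBIC)[:600,:792]
cv2.imwrite('pics/scene0c.png',cv2.resize(a[125:315,190:400],None,fx=3,fy=3,interpolation=cv2.INTER_CUBIC))
cv2.imwrite('pics/side0c.png',cv2.resize(b[165:325,200:390],None,fx=3.5,fy=3.5,interpolation=cv2.INTER_CUBIC))
```

```text
(no output)
```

View pics/scene0c.png

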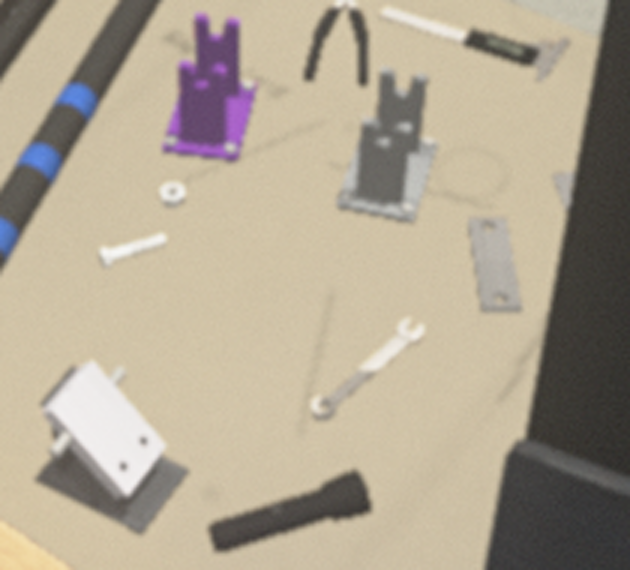

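View pics/side0c.png

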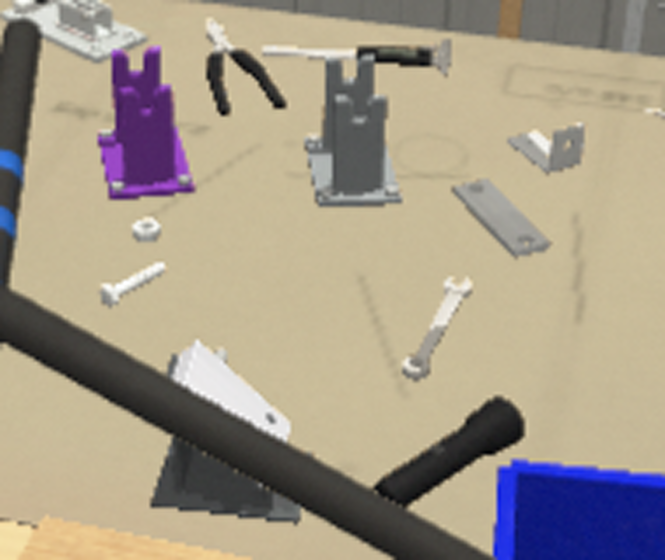

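View pics/scene0.png

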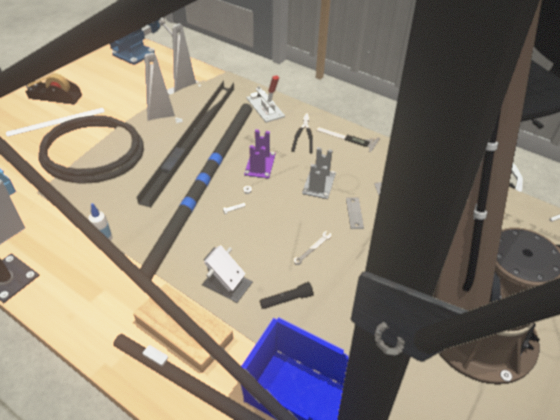

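Run:
```python
from h import *
s=monitor.sense(); R=Rn.from_rotvec(s['tool_rot']).as_matrix(); print(R.round(3))
d=imaging.capture('wrist'); print(np.asarray(d['R']).round(3))
# camera in tool frame
Rc=np.asarray(d['R']); print('cam axes in tool',(R.T@Rc.T).round(3), 'pos',(R.T@(-Rc.T@d['t']-s['position'])).round(4))
for n,pts in [('scene',[(100,240),(40,180),(250,110),(180,220),(320,300),(300,360),(170,200),(500,100),(420,330),(155,90),(450,150)]),('side',[(205,200),(240,270),(300,320)])]:
    d=imaging.capture(n);W=world(d)
    for u,v in pts: print(n,(u,v),d['z_map'][v,u].round(3),W[v,u].round(3))
# bystander-free obstacle map: everything higher than 0.12 within x .2-.9,y -.5..0.5
    m=(W[...,2]>0.1)&(W[...,0]>0.15)&(W[...,0]<0.9)&(abs(W[...,1])<0.5)
    im=d['color'].copy(); im[m]=[255,0,0]; d['color']=im; save(d,'obs_'+n)
    P=W[m]
    H,_,_=np.histogram2d(P[:,0],P[:,1],bins=[np.arange(.15,.91,.075),np.arange(-.5,.51,.1)]);print(H.astype(int))
```

```text
[[-0.908 -0.419  0.   ]
 [-0.419  0.908 -0.   ]
 [-0.    -0.    -1.   ]]
[[-0.418  0.908  0.   ]
 [ 0.876  0.403  0.267]
 [ 0.242  0.112 -0.964]]
cam axes in tool [[-0.001 -0.964 -0.267]
 [ 1.    -0.001  0.   ]
 [-0.    -0.267  0.964]] pos [ 0.0678 -0.     -0.1419]
scene (100, 240) 0.904 [0.616 0.445 0.312]
scene (40, 180) 0.911 [0.751 0.443 0.379]
scene (250, 110) 1.66 [ 0.892 -0.331  0.028]
scene (180, 220) 1.312 [0.737 0.16  0.037]
scene (320, 300) 1.191 [0.334 0.133 0.001]
scene (300, 360) 1.07 [0.284 0.291 0.016]
scene (170, 200) 1.407 [0.833 0.102 0.005]
scene (500, 100) 0.296 [0.072 0.471 0.834]
scene (420, 330) 0.399 [0.061 0.513 0.652]
scene (155, 90) 1.567 [ 1.102 -0.138  0.122]
scene (450, 150) 0.303 [0.084 0.499 0.809]
[[   0    0    0    0    0    0    0  126    0  275]
 [   0    0    0    0    0    0    0  304    0  795]
 [   0    0    0    0    0    0    0  193  408 1210]
 [   0    0    0    0    0    0    0    0    0 2266]
 [   0    0    0    5    0    0    0    0    0 1993]
 [   0    0   10    6    0    0    0   30    0 1628]
 [   0    0    0    0    0    0    0    0    0 1365]
 [   0    0    0   13    0    0    0    0    0 1048]
 [   0   60    0    3    0    0    0    0    0  652]
 [   0   57    0    0    0    0    0   24   53  132]]
side (205, 200) 1.477 [ 0.835 -0.152  0.031]
side (240, 270) 0.803 [0.515 0.439 0.262]
side (300, 320) 1.07 [0.441 0.262 0.002]
[[   0    0    0    0    0 8286  172  168    0  520]
 [   0    0    0    0 1160  796    0  316    0  733]
 [  60    0    0    0    0    0    0  172  149  845]
 [ 257    0    0    0    0    0    0    0    0  689]
 [ 137    0    0    0    0    0    0    0    0  694]
 [   0    0    0    0    0    0    0    7    0 1510]
 [   0    0    0    0    0    0    0    0    0 2227]
 [   0    0    0    0    0    0    0    0    0 1981]
 [   0   70    0    0    0    0    0    0    0 1786]
 [   0   37    0    0    0    0    0   21   59 1921]]
```

View pics/obs_scene.png

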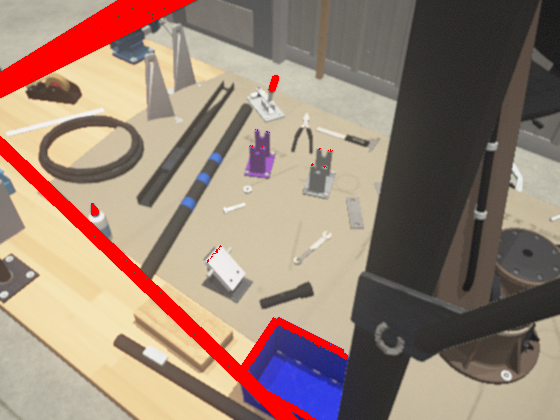

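View pics/obs_side.png

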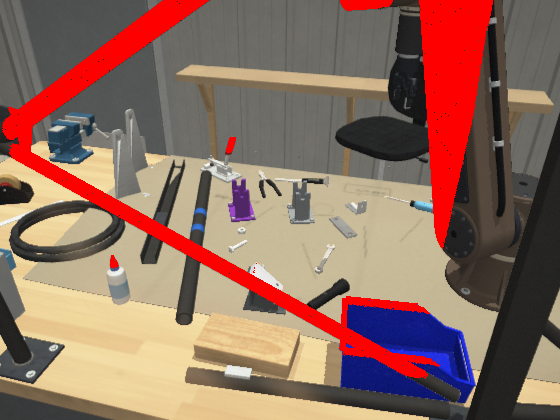

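Emit:
carry_out([
  {"x":-0.04,"y":0.03,"z":-0.035,"wz":6,"fingers":1},
  {"x":-0.07,"y":0.055,"z":-0.07,"wz":12,"fingers":1},
  {"x":-0.1,"y":0.08,"z":-0.07,"wz":18,"fingers":1},
  {"x":-0.13,"y":0.105,"z":-0.07,"wz":24.8,"fingers":1},
  {"x":-0.16,"y":0.13,"z":-0.07,"wz":24.8,"fingers":1},
  {"x":-0.19,"y":0.15,"z":-0.07,"wz":24.8,"fingers":1},
  {"x":-0.22,"y":0.175,"z":-0.07,"wz":24.8,"fingers":1},
  {"x":-0.26,"y":0.2,"z":-0.07,"wz":24.8,"fingers":1},
  {"x":-0.3,"y":0.235,"z":-0.07,"wz":24.8,"fingers":1},
  {"x":-0.34,"y":0.265,"z":-0.07,"wz":24.8,"fingers":1},
  {"x":-0.38,"y":0.298,"z":-0.07,"wz":24.8,"fingers":1},
  {"x":-0.38,"y":0.298,"z":-0.07,"wz":24.8,"fingers":1},
])

```text
schema error: expected keys x, y, z, wx, wy, wz, fingers
```

```bash
cat > look.py <<'E'
from h import *
import sys
s=monitor.sense(); print(s['clock'],s['position'].round(4),s['joints'].round(3),s['ft_force'].round(2)); print(Rn.from_rotvec(s['tool_rot']).as_matrix().round(4))
d=imaging.capture('wrist'); save(d,sys.argv[1]); np.savez('last_'+sys.argv[1],**{k:d[k] for k in d})
E
python3 look.py w1
```

```text
1.65 [ 0.2825 -0.613   0.2313] [-0.851  0.359  0.012 -0.    -1.224 -0.288] [ 0.57 -0.57  0.26]
[[-0.9082 -0.4185 -0.    ]
 [-0.4185  0.9082  0.    ]
 [-0.      0.     -1.    ]]
```

View pics/w1.png

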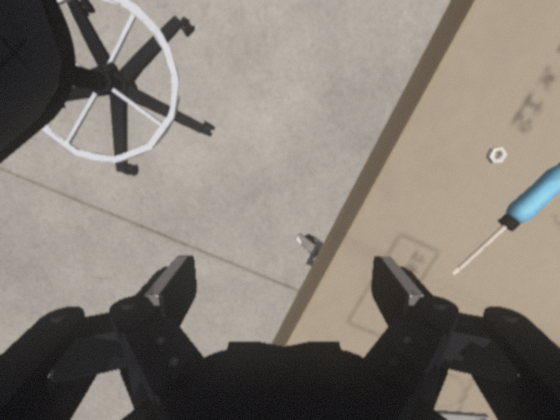

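Emit:
carry_out([
  {"x":-0.03,"y":0.025,"z":-0.03,"wx":0,"wy":0,"wz":6,"fingers":1},
  {"x":-0.06,"y":0.05,"z":-0.06,"wx":0,"wy":0,"wz":12,"fingers":1},
  {"x":-0.09,"y":0.075,"z":-0.07,"wx":0,"wy":0,"wz":18,"fingers":1},
  {"x":-0.12,"y":0.1,"z":-0.07,"wx":0,"wy":0,"wz":24.8,"fingers":1},
  {"x":-0.15,"y":0.12,"z":-0.07,"wx":0,"wy":0,"wz":24.8,"fingers":1},
  {"x":-0.18,"y":0.145,"z":-0.07,"wx":0,"wy":0,"wz":24.8,"fingers":1},
  {"x":-0.21,"y":0.17,"z":-0.07,"wx":0,"wy":0,"wz":24.8,"fingers":1},
  {"x":-0.25,"y":0.2,"z":-0.07,"wx":0,"wy":0,"wz":24.8,"fingers":1},
  {"x":-0.29,"y":0.23,"z":-0.07,"wx":0,"wy":0,"wz":24.8,"fingers":1},
  {"x":-0.33,"y":0.26,"z":-0.07,"wx":0,"wy":0,"wz":24.8,"fingers":1},
  {"x":-0.38,"y":0.298,"z":-0.07,"wx":0,"wy":0,"wz":24.8,"fingers":1},
  {"x":-0.38,"y":0.298,"z":-0.07,"wx":0,"wy":0,"wz":24.8,"fingers":1},
])

```text
clock: 2.7
position: [0.5012, -0.1854, 0.3018]
tool_rot: [0.001, 3.141, -0.0]
ft_force: [1.7, -1.6, 0.2]
finger_gap: 0.0857
```

```bash
python3 look.py w2
```

```text
2.7 [ 0.5012 -0.1854  0.3018] [ 0.013  0.086 -0.183  0.    -1.301 -1.585] [ 1.65 -1.6   0.24]
[[-1.0e+00  9.0e-04  1.1e-03]
 [ 9.0e-04  1.0e+00 -1.0e-04]
 [-1.1e-03 -1.0e-04 -1.0e+00]]
```

View pics/w2.png

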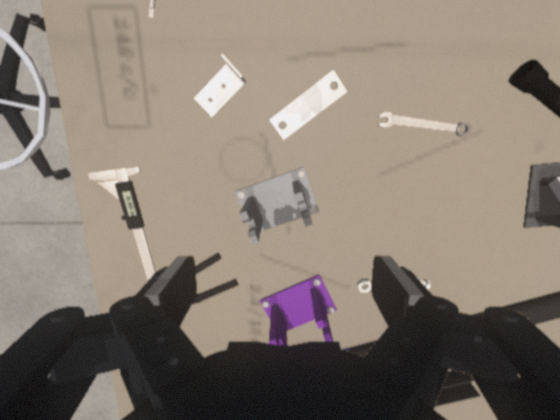

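```bash
cat > brk.py <<'E'
from h import *
from scipy.optimize import least_squares
import sys
d=dict(np.load('last_%s.npz'%sys.argv[1])); W=world(d)
c0=np.array([float(sys.argv[2]),float(sys.argv[3])])
rad=np.hypot(W[...,0]-c0[0],W[...,1]-c0[1])
base=(rad<0.085)&(abs(W[...,2]-.008)<.004); 
hsv=cv2.cvtColor(d['color'],cv2.COLOR_RGB2HSV)
grey=hsv[...,1]<40
print('z bench',np.nanmedian(W[...,2][(rad>.09)&(rad<.12)]))
top=(rad<0.075)&(W[...,2]>.090)
for nm,m in [('base',base&grey),('top',top)]:
    m=cv2.morphologyEx(m.astype(np.uint8),cv2.MORPH_OPEN,np.ones((2,2)))>0
    P=W[m]; r=cv2.minAreaRect((P[:,:2]*1000).astype(np.float32)); print(nm,m.sum(),r, np.median(P[:,2]).round(4), P[:,2].min().round(4),P[:,2].max().round(4))
x0,y0,x1,y1=[int(a) for a in sys.argv[4:8]]
o=d['color'].copy(); o[base&grey]=[0,255,0]; o[top]=[255,0,0]
im=np.hstack([d['color'][y0:y1,x0:x1],o[y0:y1,x0:x1]])
k=min(790/im.shape[1],590/im.shape[0])
cv2.imwrite('pics/brk_%s.png'%sys.argv[1],cv2.cvtColor(cv2.resize(im,None,fx=k,fy=k,interpolation=cv2.INTER_NEAREST),cv2.COLOR_RGB2BGR))
E
python3 brk.py w2 0.537 -0.19 220 150 340 250
```

```text
z bench 9.646766257126272e-05
base 2608 ((542.953125, -194.01138305664062), (76.26380920410156, 111.2098159790039), 19.459232330322266) nan nan nan
top 44380 ((1330.58447265625, -673.6212158203125), (532.240234375, 1936.4461669921875), 43.80269241333008) nan nan nan
```

View pics/brk_w2.png

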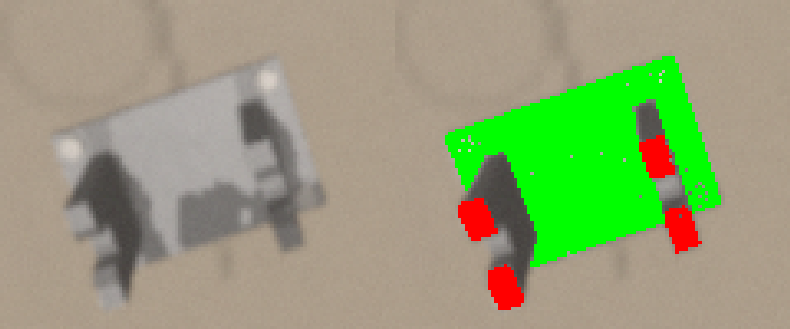

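Run:
```python
from h import *
d=dict(np.load('last_w2.npz')); W=world(d)
rad=np.hypot(W[...,0]-.543,W[...,1]+.194)
m=((rad<0.075)&(W[...,2]>.092)&(W[...,2]<.105)).astype(np.uint8)
n,l,st,c=cv2.connectedComponentsWithStats(m)
for i in range(1,n):
    if st[i,4]<15: continue
    P=W[l==i]; r=cv2.minAreaRect((P[:,:2]*1000).astype(np.float32)); print(st[i,4],P.mean(0).round(4),P[:,2].max().round(4),r)
P=W[m>0]; P=P[np.isfinite(P[:,0])];print(cv2.minAreaRect((P[:,:2]*1000).astype(np.float32)))
```

```text
90 [ 0.5138 -0.167   0.0958] 0.0989 ((514.812744140625, -166.6859130859375), (14.05117416381836, 9.606956481933594), 18.65105628967285)
92 [ 0.5377 -0.2344  0.0955] 0.0985 ((538.4052124023438, -234.4248809814453), (14.193490982055664, 10.001147270202637), 20.888168334960938)
93 [ 0.5426 -0.1569  0.0954] 0.0975 ((542.85595703125, -156.80519104003906), (14.353653907775879, 9.80398178100586), 19.225311279296875)
92 [ 0.5663 -0.2243  0.0955] 0.0974 ((566.5364990234375, -224.56483459472656), (13.985040664672852, 9.804913520812988), 18.52792739868164)
((540.6436767578125, -195.72601318359375), (44.062904357910156, 81.88362884521484), 19.143810272216797)
```

Emit:
carry_out([
  {"x":0,"y":0.035,"z":0,"wx":0,"wy":0,"wz":0,"fingers":1},
  {"x":0,"y":0.075,"z":0,"wx":0,"wy":0,"wz":0,"fingers":1},
  {"x":0,"y":0.115,"z":0,"wx":0,"wy":0,"wz":0,"fingers":1},
  {"x":0,"y":0.155,"z":0,"wx":0,"wy":0,"wz":0,"fingers":1},
  {"x":0,"y":0.195,"z":0,"wx":0,"wy":0,"wz":0,"fingers":1},
  {"x":0,"y":0.235,"z":0,"wx":0,"wy":0,"wz":0,"fingers":1},
  {"x":0,"y":0.275,"z":0,"wx":0,"wy":0,"wz":0,"fingers":1},
  {"x":0,"y":0.315,"z":0,"wx":0,"wy":0,"wz":0,"fingers":1},
  {"x":0,"y":0.355,"z":0,"wx":0,"wy":0,"wz":0,"fingers":1},
  {"x":0,"y":0.39,"z":0,"wx":0,"wy":0,"wz":0,"fingers":1},
  {"x":0,"y":0.41,"z":0,"wx":0,"wy":0,"wz":0,"fingers":1},
  {"x":0,"y":0.41,"z":0,"wx":0,"wy":0,"wz":0,"fingers":1},
])

```text
clock: 3.75
position: [0.5035, 0.2329, 0.3013]
tool_rot: [-0.008, 3.14, 0.002]
ft_force: [0.5, -0.3, -0.5]
finger_gap: 0.0851
```

```bash
python3 look.py w3
python3 - <<'E'
from h import *
d=dict(np.load('last_w3.npz')); W=world(d)
rad=np.hypot(W[...,0]-.536,W[...,1]-.231)
hsv=cv2.cvtColor(d['color'],cv2.COLOR_RGB2HSV)
for lo,hi in [(-.003,.003),(.003,.009)]:
    pass
m=(rad<.08)&(W[...,2]>.025)
P=W[m]
# ransac plane
rng=np.random.default_rng(0); best=0
for _ in range(500):
    a=P[rng.choice(len(P),3,False)]; n=np.cross(a[1]-a[0],a[2]-a[0]); l=np.linalg.norm(n)
    if l<1e-9: continue
    n/=l; k=(abs((P-a[0])@n)<.0015)
    if k.sum()>best: best=k.sum(); K=k
Q=P[K]; c=Q.mean(0); U,S,V=np.linalg.svd(Q-c); n=V[2]*np.sign(V[2][2]); print(len(P),best,'n',n.round(4))
zf=np.array([0,0,1])-n*n[2]; zf/=np.linalg.norm(zf); yf=np.cross(zf,n*1)  # x=n?
yf=np.cross(zf,n); print('zf',zf.round(4),'yf',yf.round(4),'yaw of uphill',np.degrees(np.arctan2(zf[1],zf[0])),'slope',np.degrees(np.arcsin(zf[2])))
q=np.stack([(Q-c)@yf,(Q-c)@zf],1)*1000
r=cv2.minAreaRect(q.astype(np.float32)); print('rect',r, np.percentile(q,[0.5,99.5],axis=0))
mid=c+yf*r[0][0]/1000+zf*r[0][1]/1000; print('face centre',mid, 'flap centre',mid-n*.009, 'lower edge mid',mid-n*.009-zf*.045)
o=d['color'].copy(); mm=np.zeros(m.shape,bool); mm[m]=K; o[mm]=[0,255,0]
ys,xs=np.where(mm); y0,y1,x0,x1=max(ys.min()-40,0),ys.max()+40,max(xs.min()-40,0),xs.max()+40
im=np.hstack([d['color'][y0:y1,x0:x1],o[y0:y1,x0:x1]]); k=min(790/im.shape[1],590/im.shape[0])
cv2.imwrite('pics/flap3.png',cv2.cvtColor(cv2.resize(im,None,fx=k,fy=k),cv2.COLOR_RGB2BGR)); print(y0,y1,x0,x1)
E
```

```text
3.75 [0.5035 0.2329 0.3013] [ 0.787  0.121 -0.145  0.    -1.304 -2.352] [ 0.51 -0.26 -0.49]
[[-1.     -0.005   0.0017]
 [-0.005   1.      0.001 ]
 [-0.0017  0.001  -1.    ]]
54201 17098 n [1.e+00 7.e-03 9.e-04]
zf [-9.e-04 -0.e+00  1.e+00] yf [-0.007  1.     0.   ] yaw of uphill -179.59999761743504 slope 89.950859680015
rect ((1.9602851867675781, -160.35211181640625), (133.4830322265625, 362.84429931640625), 0.5192333459854126) [[-65.29968051 -58.19411733]
 [ 66.25620499  20.02069168]]
face centre [0.4920213  0.23242432 0.217302  ] flap centre [0.48302153 0.23236148 0.21729428] lower edge mid [0.48306012 0.23236175 0.1722943 ]
132 459 0 599
```

View pics/flap3.png

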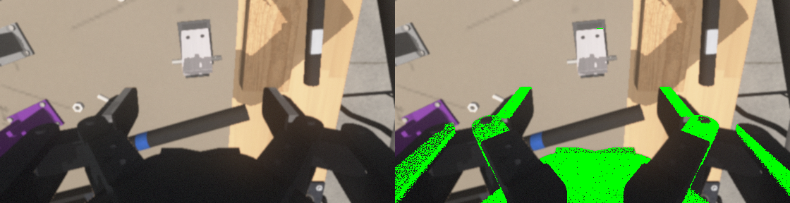

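View pics/w3.png

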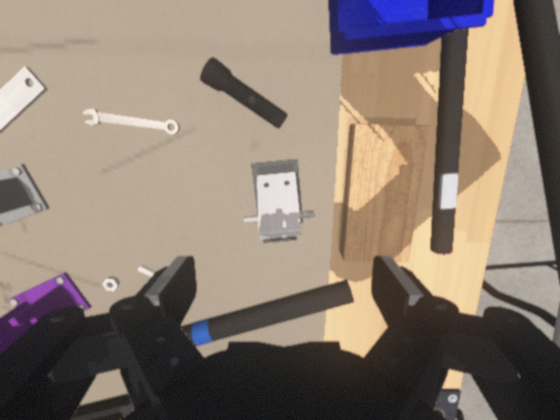

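```bash
cat > flapfit.py <<'E'
from h import *
d=dict(np.load('last_w3.npz')); W=world(d)
rad=np.hypot(W[...,0]-.536,W[...,1]-.231)
m=(rad<.08)&(W[...,2]>.025)&(W[...,2]<.115); P=W[m]
rng=np.random.default_rng(0); best=0
for _ in range(500):
    a=P[rng.choice(len(P),3,False)]; n=np.cross(a[1]-a[0],a[2]-a[0]); l=np.linalg.norm(n)
    if l<1e-9: continue
    n/=l; k=(abs((P-a[0])@n)<.0025)
    if k.sum()>best: best=k.sum(); K=k
Q=P[K]; c=Q.mean(0); U,S,V=np.linalg.svd(Q-c,full_matrices=False); n=V[2]*np.sign(V[2][2]); print(len(P),best,'n',n.round(4))
zf=np.array([0,0,1])-n*n[2]; zf/=np.linalg.norm(zf); yf=np.cross(zf,n)
print('zf',zf.round(4),'yf',yf.round(4),'yaw uphill',np.degrees(np.arctan2(zf[1],zf[0])),'slope',np.degrees(np.arcsin(zf[2])))
q=np.stack([(Q-c)@yf,(Q-c)@zf],1)*1000
r=cv2.minAreaRect(q.astype(np.float32)); print('rect',r, np.percentile(q,[1,99],axis=0))
mid=c+yf*r[0][0]/1000+zf*r[0][1]/1000; print('face centre',mid, 'flap centre',mid-n*.009, 'lower edge mid',mid-n*.009-zf*.045)
o=d['color'].copy(); mm=np.zeros(m.shape,bool); mm[m]=K; o[mm]=[0,255,0]
y0,y1,x0,x1=150,250,230,330
im=np.hstack([d['color'][y0:y1,x0:x1],o[y0:y1,x0:x1]]); k=3.9
cv2.imwrite('pics/flap3b.png',cv2.cvtColor(cv2.resize(im,None,fx=k,fy=k),cv2.COLOR_RGB2BGR))
# axle pieces: points outside |y|>30mm
e=(P-mid+n*.009); ey=e@yf; ez=e@zf; en=e@n
for s in(1,-1):
    k=(s*ey>.030)&(s*ey<.06)&(ez>-.02)&(ez<.06)
    if k.sum(): print(s,k.sum(),np.median(ez[k])*1000+45,np.median(en[k])*1000,np.percentile(s*ey[k],98)*1000)
E
python3 flapfit.py
```

```text
2975 2433 n [-0.7014 -0.0688  0.7095]
zf [0.7061 0.0693 0.7047] yf [ 0.0977 -0.9952  0.    ] yaw uphill 5.60616322914 slope 44.80827622569129
rect ((0.3790016174316406, -3.4308204650878906), (89.34455108642578, 90.32686614990234), 0.7533665299415588) [[-26.48562812 -46.87367097]
 [ 26.56159474  41.27094721]]
face centre [0.52742803 0.22485042 0.06758843] flap centre [0.53374032 0.22547003 0.06120321] lower edge mid [0.50196693 0.22235117 0.02949006]
1 92 66.00797103854063 3.6702482007762307 44.99247388613549
-1 95 65.93845289296972 3.9512479667154947 45.884381382160534
```

View pics/flap3b.png

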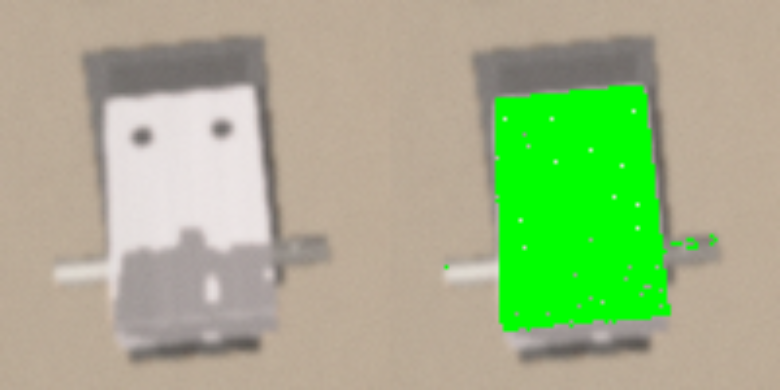

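Run:
```python
from h import *
from scipy.optimize import least_squares
J=[([-.8509,.3594,.0115],[.2824,-.6128,.2308]),([.013,.086,-.183],[.5012,-.1854,.3018]),([.787,.121,-.145],[.5035,.2329,.3013])]
def f(p):
    r0,zt,L1,L2,e,w=p; o=[]
    for j,x in J:
        a=j[1]; q=j[1]-j[2]
        r=r0+L1*np.sin(a)+L2*np.cos(q)+e*np.sin(q); z=zt+L1*np.cos(a)-L2*np.sin(q)+e*np.cos(q)
        R=np.array([np.cos(j[0])*r+np.sin(j[0])*w,np.sin(j[0])*r-np.cos(j[0])*w,z]); o+=list(R-x)
    return np.array(o)
s=least_squares(lambda p:np.r_[f(p)*1000,(p[0]-.05),(p[4]-0.05)*1],[0.05,0,.35,.35,.05,.19]);print(s.x.round(4),f(s.x).round(4))
```

```text
[ 0.0014 -0.1516  0.6076  0.4695 -0.028   0.1919] [-0.0002 -0.0002 -0.      0.     -0.      0.0002 -0.0002  0.0002 -0.0002]
```

Emit:
carry_out([
  {"x":0,"y":0,"z":0,"wx":0,"wy":0,"wz":-7,"fingers":1},
  {"x":0,"y":0,"z":0,"wx":0,"wy":0,"wz":-14,"fingers":1},
  {"x":0,"y":0,"z":0,"wx":0,"wy":0,"wz":-21,"fingers":1},
  {"x":0,"y":0,"z":0,"wx":0,"wy":0,"wz":-28,"fingers":1},
  {"x":0,"y":0,"z":0,"wx":0,"wy":0,"wz":-35,"fingers":1},
  {"x":0,"y":0,"z":0,"wx":0,"wy":0,"wz":-42,"fingers":1},
  {"x":0,"y":0,"z":0,"wx":0,"wy":0,"wz":-49,"fingers":1},
  {"x":0,"y":0,"z":0,"wx":0,"wy":0,"wz":-56,"fingers":1},
  {"x":0,"y":0,"z":0,"wx":0,"wy":0,"wz":-63,"fingers":1},
  {"x":0,"y":0,"z":0,"wx":0,"wy":0,"wz":-70,"fingers":1},
  {"x":0,"y":0,"z":0,"wx":0,"wy":0,"wz":-77,"fingers":1},
  {"x":0,"y":0,"z":0,"wx":0,"wy":0,"wz":-84,"fingers":1},
])

```text
clock: 4.8
position: [0.5035, 0.2301, 0.3016]
tool_rot: [-2.112, 2.323, -0.001]
ft_force: [0.3, 0.4, -0.2]
finger_gap: 0.0853
```

Emit:
carry_out([
  {"x":0,"y":0,"z":0,"wx":0,"wy":0,"wz":-7,"fingers":1},
  {"x":0,"y":0,"z":0,"wx":0,"wy":0,"wz":-14,"fingers":1},
  {"x":0,"y":0,"z":0,"wx":0,"wy":0,"wz":-21,"fingers":1},
  {"x":0,"y":0,"z":0,"wx":0,"wy":0,"wz":-28,"fingers":1},
  {"x":0,"y":0,"z":0,"wx":0,"wy":0,"wz":-35,"fingers":1},
  {"x":0,"y":0,"z":0,"wx":0,"wy":0,"wz":-42,"fingers":1},
  {"x":0,"y":0,"z":0,"wx":0,"wy":0,"wz":-49,"fingers":1},
  {"x":0,"y":0,"z":0,"wx":0,"wy":0,"wz":-56,"fingers":1},
  {"x":0,"y":0,"z":0,"wx":0,"wy":0,"wz":-63,"fingers":1},
  {"x":0,"y":0,"z":0,"wx":0,"wy":0,"wz":-70,"fingers":1},
  {"x":0,"y":0,"z":0,"wx":0,"wy":0,"wz":-77,"fingers":1},
  {"x":0,"y":0,"z":0,"wx":0,"wy":0,"wz":-84,"fingers":1},
])

```text
clock: 5.8
position: [0.5035, 0.2291, 0.3019]
tool_rot: [-3.125, 0.305, -0.003]
ft_force: [0.1, 0.7, -0.6]
finger_gap: 0.0853
```

```bash
cat > plan.py <<'E'
from h import *
def toolrot(head_deg, phi_deg, flip=1):
    # z_t heading head, phi below horizontal; x_t = in-plane, pointing up side (flip=1)
    a,p=np.radians([head_deg,phi_deg]); u=np.array([np.cos(a),np.sin(a),0]); k=np.array([0,0,1.])
    z=u*np.cos(p)-k*np.sin(p); x=flip*(u*np.sin(p)+k*np.cos(p)); return np.stack([x,np.cross(z,x),z],1)
def move(pos,Rt,s=None):
    s=s or monitor.sense(); R=Rn.from_rotvec(s['tool_rot'])
    dx=R.inv().apply(np.asarray(pos)-s['position']); w=np.degrees((R.inv()*Rn.from_matrix(Rt)).as_rotvec())
    print('now',s['clock'],s['position'].round(4),s['joints'].round(2),'gap',s['finger_gap'].round(4),'F',s['ft_force'].round(1)); print('  shift(mm)',(dx*1000).round(1),'turn(deg)',w.round(1))
E
python3 - <<'E'
from plan import *
G=np.array([.5232,.2245,.0512]); R=toolrot(5.6,75)
t=G+R[:,2]*.024
print(t)
move(t-R[:,2]*.12,R); move(t,R)
E
```

```text
[0.52938201 0.22510615 0.02801778]Traceback (most recent call last):
  File "<stdin>", line 5, in <module>
  File "plan.py", line 9, in move
    print('now',s['clock'],s['position'].round(4),s['joints'].round(2),'gap',s['finger_gap'].round(4),'F',s['ft_force'].round(1)); print('  shift(mm)',(dx*1000).round(1),'turn(deg)',w.round(1))
                                                                             ^^^^^^^^^^^^^^^^^^^^^
AttributeError: 'float' object has no attribute 'round'
```

```bash
sed -i "s/s\['finger_gap'\].round(4)/round(s['finger_gap'],4)/" plan.py
python3 - <<'E'
from plan import *
G=np.array([.5232,.2245,.0512]); R=toolrot(5.6,75)
t=G+R[:,2]*.024
print(t)
move(t-R[:,2]*.12,R); move(t,R)
E
```

```text
[0.52938201 0.22510615 0.02801778]
now 5.8 [0.5035 0.2291 0.3019] [ 0.78  0.12 -0.15  0.   -1.3   0.59] gap 0.0853 F [ 0.1  0.7 -0.6]
  shift(mm) [ -3.9   8.1 157.9] turn(deg) [  2.1  14.8 -16.7]
now 5.8 [0.5035 0.2291 0.3019] [ 0.78  0.12 -0.15  0.   -1.3   0.59] gap 0.0853 F [ 0.1  0.7 -0.6]
  shift(mm) [ 25.7  -0.7 273.9] turn(deg) [  2.1  14.8 -16.7]
```

Emit:
carry_out([
  {"x":-0.001,"y":0.002,"z":0.03,"wx":0.7,"wy":5,"wz":-5,"fingers":1},
  {"x":-0.002,"y":0.004,"z":0.065,"wx":1.4,"wy":10,"wz":-10,"fingers":1},
  {"x":-0.004,"y":0.008,"z":0.1,"wx":2.1,"wy":14.8,"wz":-14,"fingers":1},
  {"x":-0.004,"y":0.008,"z":0.13,"wx":2.1,"wy":14.8,"wz":-16.7,"fingers":1},
  {"x":-0.004,"y":0.008,"z":0.158,"wx":2.1,"wy":14.8,"wz":-16.7,"fingers":1},
  {"x":-0.004,"y":0.008,"z":0.158,"wx":2.1,"wy":14.8,"wz":-16.7,"fingers":1},
])

```text
clock: 6.3
position: [0.4954, 0.2183, 0.1391]
tool_rot: [-3.106, -0.152, -0.4]
ft_force: [-1.0, -1.5, -0.5]
finger_gap: 0.0857
```

```bash
python3 look.py w4;  python3 - <<'E'
from plan import *
G=np.array([.5232,.2245,.0512]); R=toolrot(5.6,75)
t=G+R[:,2]*.024
move(t,R)
E
```

```text
6.3 [0.4954 0.2183 0.1391] [ 0.895  0.091 -0.734  0.336 -0.595  0.508] [-1.01 -1.51 -0.5 ]
[[ 0.9627  0.0971  0.2524]
 [ 0.0954 -0.9953  0.019 ]
 [ 0.2531  0.0058 -0.9674]]
now 6.35 [0.4973 0.2198 0.1422] [ 0.9   0.09 -0.73  0.34 -0.6   0.51] gap 0.0852 F [0.5 0.5 0.3]
  shift(mm) [  2.2  -2.6 118.6] turn(deg) [0.2 0.2 0. ]
```

View pics/w4.png

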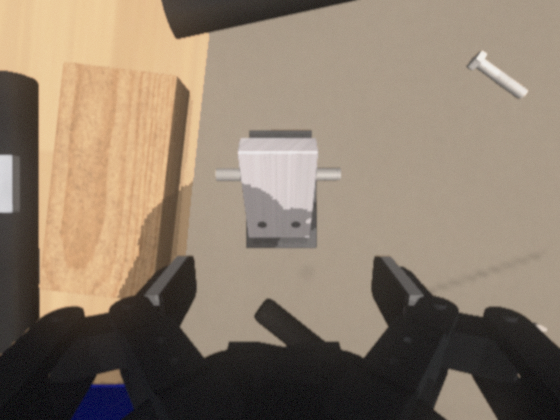

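Emit:
carry_out([
  {"x":0.001,"y":-0.001,"z":0.03,"wx":0.2,"wy":0.2,"wz":0,"fingers":1},
  {"x":0.002,"y":-0.002,"z":0.06,"wx":0.2,"wy":0.2,"wz":0,"fingers":1},
  {"x":0.002,"y":-0.0025,"z":0.085,"wx":0.2,"wy":0.2,"wz":0,"fingers":1},
  {"x":0.002,"y":-0.0025,"z":0.105,"wx":0.2,"wy":0.2,"wz":0,"fingers":1},
  {"x":0.002,"y":-0.0025,"z":0.1185,"wx":0.2,"wy":0.2,"wz":0,"fingers":1},
  {"x":0.002,"y":-0.0025,"z":0.1185,"wx":0.2,"wy":0.2,"wz":0,"fingers":1},
  {"x":0.002,"y":-0.0025,"z":0.1185,"wx":0.2,"wy":0.2,"wz":0,"fingers":1},
])

```text
clock: 6.93
position: [0.5313, 0.2236, 0.0294]
tool_rot: [-3.1, -0.148, -0.412]
ft_force: [0.6, -1.5, 0.3]
finger_gap: 0.0854
```

```bash
python3 look.py w5;  python3 - <<'E'
from plan import *
G=np.array([.5232,.2245,.0512]); R=toolrot(5.6,75)
t=G+R[:,2]*.024
move(t,R)
d=imaging.capture('scene');cv2.imwrite('pics/s5.png',cv2.cvtColor(cv2.resize(d['color'][200:320,160:320],None,fx=4.5,fy=4.5),cv2.COLOR_RGB2BGR))
E
```

```text
6.9333 [0.5313 0.2236 0.0294] [ 0.724  0.291 -0.928  0.851 -0.208  0.119] [ 0.59 -1.48  0.29]
[[ 0.9609  0.0951  0.2601]
 [ 0.0923 -0.9955  0.0228]
 [ 0.2611  0.0021 -0.9653]]
now 6.9833 [0.5313 0.2242 0.03  ] [ 0.72  0.29 -0.93  0.85 -0.21  0.12] gap 0.0855 F [0.6 0.1 0.2]
  shift(mm) [-2.3 -1.1  1.5] turn(deg) [ 0.1 -0.2 -0.1]
```

View pics/w5.png

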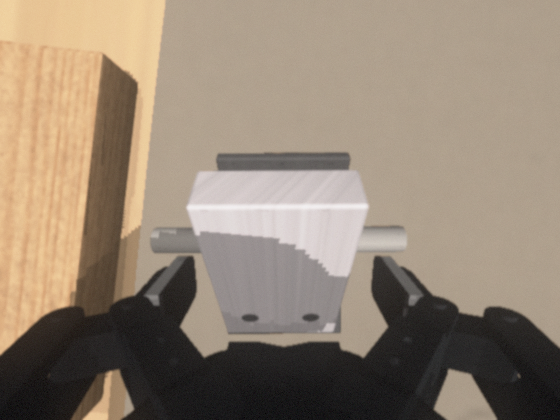

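View pics/s5.png

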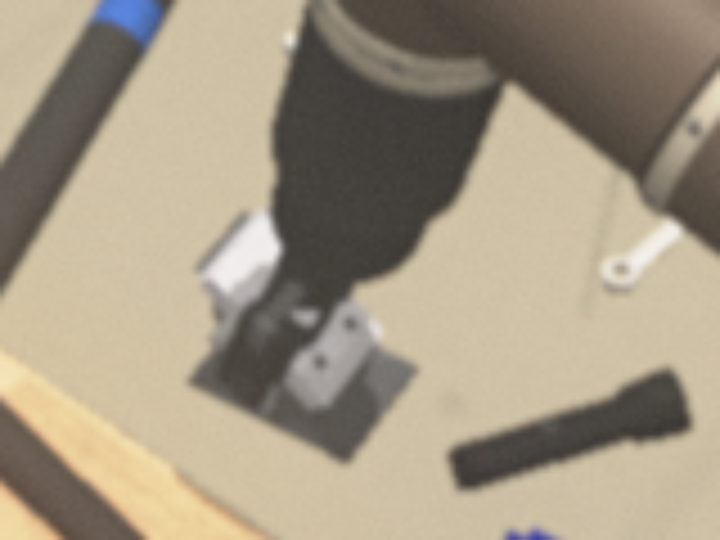

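Emit:
carry_out([
  {"x":-0.003,"y":-0.001,"z":0.0015,"wx":0,"wy":0,"wz":0,"fingers":1},
  {"x":-0.003,"y":-0.001,"z":0.0015,"wx":0,"wy":0,"wz":0,"fingers":0},
  {"x":-0.003,"y":-0.001,"z":0.0015,"wx":0,"wy":0,"wz":0,"fingers":0},
  {"x":-0.003,"y":-0.001,"z":0.0015,"wx":0,"wy":0,"wz":0,"fingers":0},
  {"x":-0.003,"y":-0.001,"z":0.0015,"wx":0,"wy":0,"wz":0,"fingers":0},
  {"x":-0.003,"y":-0.001,"z":0.0015,"wx":0,"wy":0,"wz":0,"fingers":0},
  {"x":-0.003,"y":-0.001,"z":0.0015,"wx":0,"wy":0,"wz":0,"fingers":0},
  {"x":-0.003,"y":-0.001,"z":0.0015,"wx":0,"wy":0,"wz":0,"fingers":0},
])

```text
clock: 7.7
position: [0.5292, 0.226, 0.0296]
tool_rot: [-3.097, -0.148, -0.417]
ft_force: [-4.5, -2.2, 9.7]
finger_gap: 0.053
```

```bash
python3 look.py w6;  python3 - <<'E'
from plan import *
s=monitor.sense();print(s['finger_gap'],s['ft_force'])
E
```

```text
7.7 [0.5292 0.226  0.0296] [ 0.713  0.286 -0.943  0.907 -0.195  0.073] [-4.45 -2.18  9.74]
[[ 9.600e-01  9.540e-02  2.631e-01]
 [ 9.170e-02 -9.954e-01  2.610e-02]
 [ 2.644e-01 -9.000e-04 -9.644e-01]]
0.053417070724411056 [-4.73496286 -1.34416621  9.33781248]
```

View pics/w6.png

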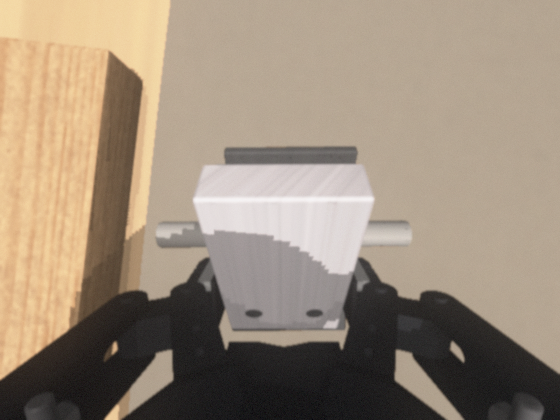

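Emit:
carry_out([
  {"x":0.003,"y":0,"z":-0.012,"wx":0,"wy":0,"wz":0,"fingers":0},
  {"x":0.008,"y":0,"z":-0.03,"wx":0,"wy":0,"wz":0,"fingers":0},
  {"x":0.014,"y":0,"z":-0.055,"wx":0,"wy":0,"wz":0,"fingers":0},
  {"x":0.021,"y":0,"z":-0.08,"wx":0,"wy":0,"wz":0,"fingers":0},
  {"x":0.029,"y":0,"z":-0.11,"wx":0,"wy":0,"wz":0,"fingers":0},
  {"x":0.037,"y":0,"z":-0.14,"wx":0,"wy":0,"wz":0,"fingers":0},
  {"x":0.045,"y":0,"z":-0.17,"wx":0,"wy":0,"wz":0,"fingers":0},
  {"x":0.053,"y":0,"z":-0.2,"wx":0,"wy":0,"wz":0,"fingers":0},
  {"x":0.053,"y":0,"z":-0.2,"wx":0,"wy":0,"wz":0,"fingers":0},
  {"x":0.053,"y":0,"z":-0.2,"wx":0,"wy":0,"wz":0,"fingers":0},
])

```text
clock: 8.58
position: [0.5272, 0.2269, 0.2383]
tool_rot: [-3.092, -0.148, -0.418]
ft_force: [0.1, -0.5, -1.9]
finger_gap: 0.0532
```

```bash
python3 look.py w7;  python3 - <<'E'
from plan import *
move([.5292,.226,.24],toolrot(5.6,75))
move([.5292,.226,.24],toolrot(5.6,90))
E
```

```text
8.5833 [0.5272 0.2269 0.2383] [ 0.864  0.037 -0.512  0.246 -0.838  0.654] [ 0.07 -0.46 -1.93]
[[ 0.9597  0.0963  0.2642]
 [ 0.0915 -0.9953  0.0304]
 [ 0.2659 -0.005  -0.964 ]]
now 8.6333 [0.5265 0.226  0.2364] [ 0.86  0.04 -0.51  0.25 -0.84  0.65] gap 0.0531 F [-0.   0.1 -2.3]
  shift(mm) [ 3.5  0.3 -2.8] turn(deg) [-0.1 -0.3 -0.1]
now 8.6333 [0.5265 0.226  0.2364] [ 0.86  0.04 -0.51  0.25 -0.84  0.65] gap 0.0531 F [-0.   0.1 -2.3]
  shift(mm) [ 3.5  0.3 -2.8] turn(deg) [ -0.1 -15.3  -0.1]
```

View pics/w7.png

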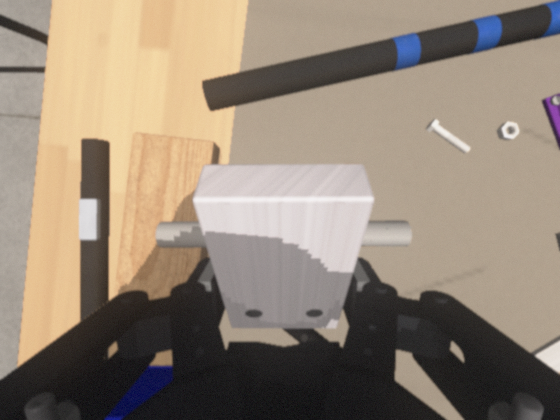

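Emit:
carry_out([
  {"x":0,"y":0,"z":-0.01,"wx":0,"wy":-5,"wz":0,"fingers":0},
  {"x":0,"y":0,"z":-0.02,"wx":0,"wy":-10,"wz":0,"fingers":0},
  {"x":0,"y":0,"z":-0.03,"wx":0,"wy":-15.3,"wz":0,"fingers":0},
  {"x":0,"y":0,"z":-0.03,"wx":0,"wy":-15.3,"wz":0,"fingers":0},
])

```text
clock: 8.97
position: [0.52, 0.2264, 0.2651]
tool_rot: [-3.135, -0.151, 0.011]
ft_force: [1.4, 0.8, -0.9]
finger_gap: 0.0531
```

Run:
```python
from plan import *
move([.53,.02,.27],toolrot(5.6-84,90))
move([.55,-.01,.27],toolrot(5.6-166.4,90))
```

```text
now 8.9667 [0.52   0.2264 0.2651] [ 0.75  0.16 -0.17 -0.01 -1.24  0.92] gap 0.0531 F [ 1.4  0.8 -0.9]
  shift(mm) [ -9.8 206.4  -5.5] turn(deg) [ 0.1  0.4 83.9]
now 8.9667 [0.52   0.2264 0.2651] [ 0.75  0.16 -0.17 -0.01 -1.24  0.92] gap 0.0531 F [ 1.4  0.8 -0.9]
  shift(mm) [  7.2 238.2  -5.7] turn(deg) [  0.5   0.3 166.3]
```

Emit:
carry_out([
  {"x":0,"y":0.015,"z":-0.005,"wx":0,"wy":0,"wz":7,"fingers":0},
  {"x":0,"y":0.03,"z":-0.005,"wx":0,"wy":0,"wz":14,"fingers":0},
  {"x":-0.003,"y":0.05,"z":-0.005,"wx":0,"wy":0,"wz":21,"fingers":0},
  {"x":-0.005,"y":0.07,"z":-0.005,"wx":0,"wy":0,"wz":28,"fingers":0},
  {"x":-0.005,"y":0.09,"z":-0.005,"wx":0,"wy":0,"wz":35,"fingers":0},
  {"x":-0.005,"y":0.11,"z":-0.005,"wx":0,"wy":0,"wz":42,"fingers":0},
  {"x":-0.01,"y":0.13,"z":-0.005,"wx":0,"wy":0,"wz":49,"fingers":0},
  {"x":-0.01,"y":0.145,"z":-0.005,"wx":0,"wy":0,"wz":56,"fingers":0},
  {"x":-0.01,"y":0.16,"z":-0.005,"wx":0,"wy":0,"wz":63,"fingers":0},
  {"x":-0.01,"y":0.175,"z":-0.005,"wx":0,"wy":0,"wz":70,"fingers":0},
  {"x":-0.01,"y":0.19,"z":-0.005,"wx":0,"wy":0,"wz":77,"fingers":0},
  {"x":-0.01,"y":0.206,"z":-0.005,"wx":0,"wy":0,"wz":84,"fingers":0},
])

```text
clock: 9.97
position: [0.5287, 0.0199, 0.2673]
tool_rot: [2.424, -1.992, -0.014]
ft_force: [0.0, 0.5, -1.5]
finger_gap: 0.0534
```

Run:
```python
from plan import *
move([.55,-.02,.27],toolrot(199.2,90))
```

```text
now 9.9667 [0.5287 0.0199 0.2673] [ 0.4   0.1  -0.24 -0.01 -1.24 -0.21] gap 0.0534 F [ 0.   0.5 -1.5]
  shift(mm) [ 43.3 -13.2  -3. ] turn(deg) [ 0.6 -0.2 82. ]
```

Emit:
carry_out([
  {"x":0.004,"y":-0.001,"z":0,"wx":0,"wy":0,"wz":7,"fingers":0},
  {"x":0.008,"y":-0.002,"z":0,"wx":0,"wy":0,"wz":14,"fingers":0},
  {"x":0.012,"y":-0.004,"z":0,"wx":0,"wy":0,"wz":21,"fingers":0},
  {"x":0.016,"y":-0.005,"z":0,"wx":0,"wy":0,"wz":28,"fingers":0},
  {"x":0.02,"y":-0.006,"z":0,"wx":0,"wy":0,"wz":35,"fingers":0},
  {"x":0.024,"y":-0.007,"z":0,"wx":0,"wy":0,"wz":42,"fingers":0},
  {"x":0.028,"y":-0.008,"z":0,"wx":0,"wy":0,"wz":49,"fingers":0},
  {"x":0.032,"y":-0.009,"z":0,"wx":0,"wy":0,"wz":56,"fingers":0},
  {"x":0.036,"y":-0.01,"z":0,"wx":0,"wy":0,"wz":63,"fingers":0},
  {"x":0.04,"y":-0.011,"z":0,"wx":0,"wy":0,"wz":70,"fingers":0},
  {"x":0.043,"y":-0.013,"z":0,"wx":0,"wy":0,"wz":77,"fingers":0},
  {"x":0.043,"y":-0.013,"z":0,"wx":0,"wy":0,"wz":82,"fingers":0},
])

```text
clock: 10.97
position: [0.549, -0.0198, 0.2646]
tool_rot: [0.511, -3.088, -0.006]
ft_force: [-0.6, 0.0, -2.6]
finger_gap: 0.0529
```

Run:
```python
from plan import *
# flap pose in tool: upright TCP when flap lower edge at z=0
Rp=Rn.from_rotvec([-3.097,-.148,-.417]).as_matrix(); tp=np.array([.5292,.226,.0296])
a=np.radians(5.6);zf=np.array([np.cos(a),np.sin(a),1])*.7071; n=np.array([-np.cos(a),-np.sin(a),1])*.7071
lo=np.array([.502,.2224,.030])
print('flap z,n in tool',Rp.T@zf,Rp.T@n,'lower mid in tool',Rp.T@(lo-tp))
ft=Rp.T@zf; print('theta',np.degrees(np.arctan2(-ft[2],ft[0])))
np.savez('grasp1',zf=Rp.T@zf,n=Rp.T@n,lo=Rp.T@(lo-tp))
move([.53,-.02,.20],toolrot(199.2,30))
```

```text
flap z,n in tool [ 0.86895148 -0.00182415 -0.49487455] [-0.49487298  0.00126028 -0.86895337] lower mid in tool [-0.02633684  0.00098821 -0.007639  ]
theta 29.661845663828952
now 10.9667 [ 0.549  -0.0198  0.2646] [ 0.32  0.14 -0.2  -0.01 -1.24 -1.56] gap 0.0529 F [-0.6  0.  -2.6]
  shift(mm) [17.3  5.6 64.8] turn(deg) [ 0.5 59.4 -0.2]
```

Emit:
carry_out([
  {"x":0,"y":0.001,"z":0,"wx":0,"wy":6,"wz":0,"fingers":0},
  {"x":0,"y":0.001,"z":0,"wx":0,"wy":12,"wz":0,"fingers":0},
  {"x":0.003,"y":0.002,"z":0.005,"wx":0,"wy":18,"wz":0,"fingers":0},
  {"x":0.005,"y":0.002,"z":0.01,"wx":0,"wy":24,"wz":0,"fingers":0},
  {"x":0.008,"y":0.003,"z":0.015,"wx":0,"wy":30,"wz":0,"fingers":0},
  {"x":0.01,"y":0.004,"z":0.02,"wx":0,"wy":36,"wz":0,"fingers":0},
  {"x":0.013,"y":0.005,"z":0.03,"wx":0,"wy":42,"wz":0,"fingers":0},
  {"x":0.015,"y":0.005,"z":0.04,"wx":0,"wy":48,"wz":0,"fingers":0},
  {"x":0.017,"y":0.005,"z":0.05,"wx":0,"wy":54,"wz":0,"fingers":0},
  {"x":0.017,"y":0.005,"z":0.065,"wx":0.5,"wy":59.5,"wz":0,"fingers":0},
  {"x":0.017,"y":0.005,"z":0.065,"wx":0.5,"wy":59.5,"wz":0,"fingers":0},
])

```text
clock: 11.88
position: [0.5274, -0.0197, 0.1877]
tool_rot: [0.342, -2.044, 0.203]
ft_force: [-2.1, 0.5, -8.3]
finger_gap: 0.0531
```

Run:
```python
from plan import *
g=np.load('grasp1.npz'); s=monitor.sense(); R=Rn.from_rotvec(s['tool_rot']).as_matrix()
print('flap z world',R@g['zf'],'lower',s['position']+R@g['lo'])
move([.53,-.02,.0191],toolrot(199.2,29.7))
for n in ['scene','side']:
    d=imaging.capture(n); p=proj(d,np.array([.53,-.02,.15])).astype(int); x0=max(p[0]-90,0);y0=max(p[1]-70,0)
    cv2.imwrite('pics/t8_%s.png'%n,cv2.cvtColor(cv2.resize(d['color'][y0:y0+140,x0:x0+180],None,fx=4,fy=4,interpolation=cv2.INTER_CUBIC),cv2.COLOR_RGB2BGR)); print(n,x0,y0)
```

```text
flap z world [0.02207204 0.00448903 0.99973671] lower [ 0.54526898 -0.01246995  0.16818549]
now 11.8833 [ 0.5274 -0.0197  0.1877] [ 0.33  0.8   0.23 -0.   -2.07 -1.57] gap 0.0531 F [-2.1  0.5 -8.3]
  shift(mm) [-149.5   -1.3   78.1] turn(deg) [ 0.2 -1.3 -0.1]
scene 199 111
side 201 129
```

View pics/t8_scene.png

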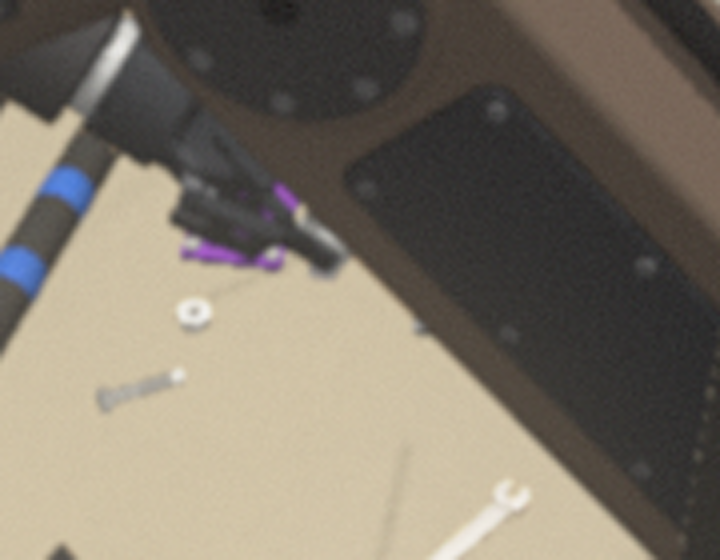

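View pics/t8_side.png

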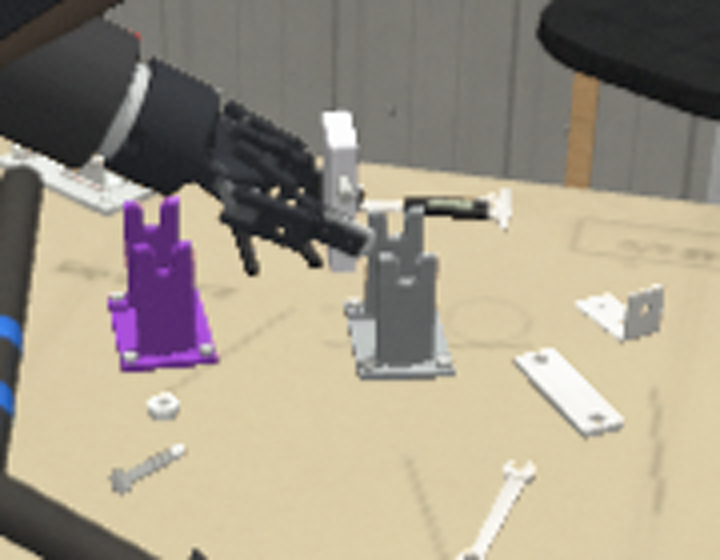

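Run:
```python
from plan import *
move([.504,-.028,.18],toolrot(199.2,29.7))
move([.504,-.028,.1],toolrot(199.2,29.7))
move([.504,-.028,.032],toolrot(199.2,29.7))
```

```text
now 11.9833 [ 0.5295 -0.0202  0.1951] [ 0.33  0.79  0.23  0.   -2.07 -1.57] gap 0.0533 F [-0.7 -0.2 -0.7]
  shift(mm) [-0.1  1.  30.7] turn(deg) [ 0.1 -0.3 -0.1]
now 11.9833 [ 0.5295 -0.0202  0.1951] [ 0.33  0.79  0.23  0.   -2.07 -1.57] gap 0.0533 F [-0.7 -0.2 -0.7]
  shift(mm) [-69.7   1.   70. ] turn(deg) [ 0.1 -0.3 -0.1]
now 11.9833 [ 0.5295 -0.0202  0.1951] [ 0.33  0.79  0.23  0.   -2.07 -1.57] gap 0.0533 F [-0.7 -0.2 -0.7]
  shift(mm) [-128.9    1.1  103.4] turn(deg) [ 0.1 -0.3 -0.1]
```

Emit:
carry_out([
  {"x":0,"y":0.001,"z":0.03,"wx":0,"wy":-0.3,"wz":0,"fingers":0},
  {"x":-0.03,"y":0.001,"z":0.045,"wx":0,"wy":-0.3,"wz":0,"fingers":0},
  {"x":-0.06,"y":0.001,"z":0.062,"wx":0,"wy":-0.3,"wz":0,"fingers":0},
  {"x":-0.085,"y":0.001,"z":0.078,"wx":0,"wy":-0.3,"wz":0,"fingers":0},
  {"x":-0.105,"y":0.001,"z":0.09,"wx":0,"wy":-0.3,"wz":0,"fingers":0},
  {"x":-0.12,"y":0.001,"z":0.098,"wx":0,"wy":-0.3,"wz":0,"fingers":0},
  {"x":-0.129,"y":0.001,"z":0.1034,"wx":0,"wy":-0.3,"wz":0,"fingers":0},
  {"x":-0.129,"y":0.001,"z":0.1034,"wx":0,"wy":-0.3,"wz":0,"fingers":0},
  {"x":-0.129,"y":0.001,"z":0.1034,"wx":0,"wy":-0.3,"wz":0,"fingers":0},
])

```text
clock: 12.73
position: [0.5049, -0.028, 0.0333]
tool_rot: [0.347, -2.07, 0.202]
ft_force: [0.7, -0.2, -0.8]
finger_gap: 0.0528
```

```bash
cat > three.py <<'E'
from plan import *
import sys
g=np.load('grasp1.npz'); s=monitor.sense(); R=Rn.from_rotvec(s['tool_rot']).as_matrix()
print('flap z world',(R@g['zf']).round(4),'lower',(s['position']+R@g['lo']).round(4))
tag=sys.argv[1]; c=np.array(eval(sys.argv[2]))
ims=[]
for n in ['scene','side']:
    d=imaging.capture(n); np.savez('last_%s_%s'%(tag,n),**d); p=proj(d,c).astype(int); x0=min(max(p[0]-50,0),460);y0=min(max(p[1]-70,0),280)
    ims.append(cv2.resize(d['color'][y0:y0+140,x0:x0+98],None,fx=4,fy=4,interpolation=cv2.INTER_CUBIC)); print(n,x0,y0)
cv2.imwrite('pics/%s.png'%tag,cv2.cvtColor(np.hstack(ims),cv2.COLOR_RGB2BGR))
move([.504,-.028,.0191],toolrot(199.2,29.7))
E
python3 three.py t9 "[.51,-.02,.07]"
```

```text
flap z world [-0.0037 -0.0019  1.    ] lower [ 0.5232 -0.0207  0.0143]
scene 244 137
side 247 155
now 12.8333 [ 0.5052 -0.0279  0.0336] [ 0.33  0.92  0.09 -0.   -1.79 -1.57] gap 0.0533 F [-0.1  0.  -1.8]
  shift(mm) [-12.    0.3   8.2] turn(deg) [ 0.1  0.2 -0.1]
```

View pics/t9.png

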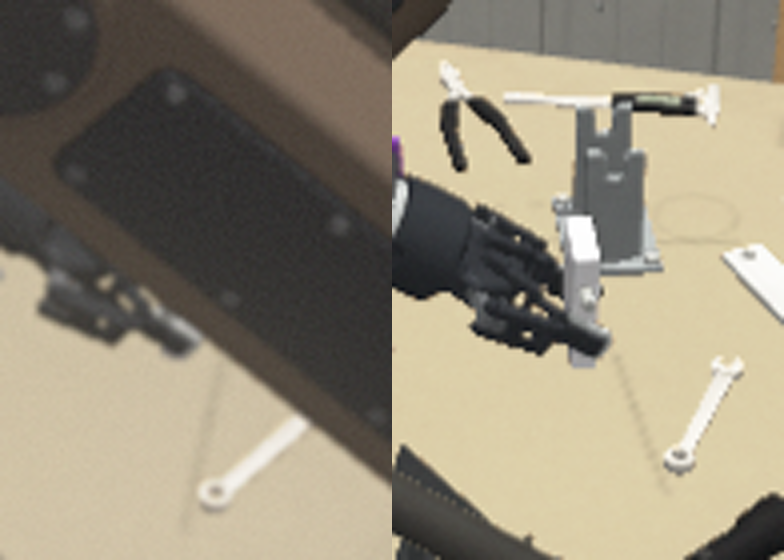

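Emit:
carry_out([
  {"x":-0.004,"y":0,"z":0.0025,"wx":0,"wy":0.2,"wz":0,"fingers":0},
  {"x":-0.007,"y":0,"z":0.004,"wx":0,"wy":0.2,"wz":0,"fingers":0},
  {"x":-0.01,"y":0,"z":0.0058,"wx":0,"wy":0.2,"wz":0,"fingers":0},
  {"x":-0.011,"y":0,"z":0.0065,"wx":0,"wy":0.2,"wz":0,"fingers":0},
  {"x":-0.011,"y":0,"z":0.0065,"wx":0,"wy":0.2,"wz":0,"fingers":0},
  {"x":-0.011,"y":0,"z":0.0065,"wx":0,"wy":0.2,"wz":0,"fingers":0},
])

```text
clock: 13.33
position: [0.5049, -0.028, 0.0206]
tool_rot: [0.346, -2.067, 0.203]
ft_force: [0.4, -0.2, -1.3]
finger_gap: 0.053
```

```bash
python3 three.py t10 "[.51,-.02,.07]"
```

```text
flap z world [-6.e-04 -8.e-04  1.e+00] lower [ 0.5232 -0.0207  0.0015]
scene 244 137
side 247 155
now 13.4333 [ 0.505  -0.028   0.0208] [ 0.33  0.94  0.09 -0.   -1.77 -1.57] gap 0.0529 F [-0.3  0.3 -2.2]
  shift(mm) [-1.   0.4  1.7] turn(deg) [ 0.1  0.  -0.1]
```

Not yet touching; 1 mm steps until the force shows contact.

Emit:
carry_out([
  {"x":-0.0009,"y":0,"z":0.0005,"wx":0,"wy":0,"wz":0,"fingers":0},
  {"x":-0.0013,"y":0,"z":0.0008,"wx":0,"wy":0,"wz":0,"fingers":0},
  {"x":-0.0017,"y":0,"z":0.001,"wx":0,"wy":0,"wz":0,"fingers":0},
  {"x":-0.0017,"y":0,"z":0.001,"wx":0,"wy":0,"wz":0,"fingers":0},
])

```text
clock: 13.77
position: [0.505, -0.028, 0.0188]
tool_rot: [0.346, -2.067, 0.203]
ft_force: [0.5, 0.6, -2.2]
finger_gap: 0.053
```

```bash
python3 three.py t11 "[.51,-.02,.07]"
```

```text
flap z world [-9.e-04 -8.e-04  1.e+00] lower [ 5.233e-01 -2.070e-02 -3.000e-04]
scene 244 137
side 247 155
now 13.8667 [ 0.505  -0.028   0.0188] [ 0.33  0.94  0.09 -0.   -1.77 -1.57] gap 0.053 F [-0.7 -0.1 -2.5]
  shift(mm) [0.7 0.3 0.7] turn(deg) [ 0.1  0.  -0.1]
```

Emit:
carry_out([
  {"x":-0.0009,"y":0,"z":0.0005,"wx":0,"wy":0,"wz":0,"fingers":0},
  {"x":-0.0013,"y":0,"z":0.0008,"wx":0,"wy":0,"wz":0,"fingers":0},
  {"x":-0.0013,"y":0,"z":0.0008,"wx":0,"wy":0,"wz":0,"fingers":0},
])

```text
clock: 14.12
position: [0.505, -0.028, 0.0188]
tool_rot: [0.347, -2.066, 0.204]
ft_force: [0.8, 1.7, 5.6]
finger_gap: 0.0529
```

```bash
python3 three.py t12 "[.51,-.02,.07]"
```

```text
flap z world [-0.e+00 -1.e-04  1.e+00] lower [ 5.233e-01 -2.070e-02 -3.000e-04]
scene 244 137
side 247 155
now 14.2167 [ 0.505  -0.028   0.0188] [ 0.33  0.94  0.09  0.   -1.77 -1.57] gap 0.0533 F [0.8 2.2 5.6]
  shift(mm) [0.7 0.4 0.7] turn(deg) [ 0.  -0.  -0.1]
```

Emit:
carry_out([
  {"x":0,"y":0,"z":0,"wx":0,"wy":0,"wz":0,"fingers":0.8},
  {"x":0,"y":0,"z":0,"wx":0,"wy":0,"wz":0,"fingers":0.9},
  {"x":0,"y":0,"z":0,"wx":0,"wy":0,"wz":0,"fingers":1},
  {"x":0,"y":0,"z":0,"wx":0,"wy":0,"wz":0,"fingers":1},
  {"x":0,"y":0,"z":0,"wx":0,"wy":0,"wz":0,"fingers":1},
  {"x":0,"y":0,"z":0,"wx":0,"wy":0,"wz":0,"fingers":1},
])

```text
clock: 14.72
position: [0.505, -0.0281, 0.0187]
tool_rot: [0.346, -2.066, 0.204]
ft_force: [-1.2, -0.5, -0.4]
finger_gap: 0.0855
```

```bash
python3 three.py t13 "[.51,-.02,.07]"
```

```text
flap z world [ 1.e-04 -1.e-04  1.e+00] lower [ 5.232e-01 -2.070e-02 -4.000e-04]
scene 244 137
side 247 155
now 14.8167 [ 0.505  -0.0281  0.0187] [ 0.33  0.94  0.09  0.   -1.77 -1.57] gap 0.085 F [-0.9  0.8 -0.2]
  shift(mm) [0.8 0.4 0.6] turn(deg) [ 0.  -0.  -0.1]
```

View pics/t13.png

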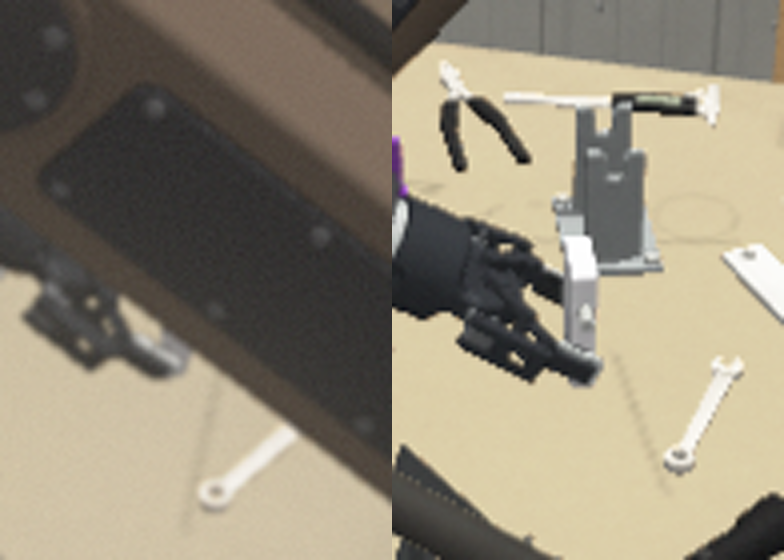

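Emit:
carry_out([
  {"x":0,"y":0,"z":-0.01,"wx":0,"wy":0,"wz":0,"fingers":1},
  {"x":0,"y":0,"z":-0.03,"wx":0,"wy":0,"wz":0,"fingers":1},
  {"x":0,"y":0,"z":-0.055,"wx":0,"wy":0,"wz":0,"fingers":1},
  {"x":0,"y":0,"z":-0.08,"wx":0,"wy":0,"wz":0,"fingers":1},
  {"x":0,"y":0,"z":-0.1,"wx":0,"wy":0,"wz":0,"fingers":1},
  {"x":0.03,"y":0,"z":-0.115,"wx":0,"wy":0,"wz":0,"fingers":1},
  {"x":0.06,"y":0,"z":-0.13,"wx":0,"wy":0,"wz":0,"fingers":1},
  {"x":0.09,"y":0,"z":-0.14,"wx":0,"wy":-5,"wz":0,"fingers":1},
  {"x":0.12,"y":0,"z":-0.15,"wx":0,"wy":-10,"wz":0,"fingers":1},
  {"x":0.15,"y":0,"z":-0.16,"wx":0,"wy":-16,"wz":0,"fingers":1},
  {"x":0.18,"y":0,"z":-0.17,"wx":0,"wy":-22,"wz":0,"fingers":1},
  {"x":0.18,"y":0,"z":-0.17,"wx":0,"wy":-22,"wz":0,"fingers":1},
])

```text
clock: 15.82
position: [0.562, -0.0096, 0.2713]
tool_rot: [0.414, -2.47, 0.145]
ft_force: [2.0, -0.5, 5.0]
finger_gap: 0.0854
```

```bash
python3 look.py w14
python3 - <<'E'
from plan import *
move([.55,-.03,.30],toolrot(289.2,90,1))
move([.56,-.01,.30],toolrot(199.2,90,1))
E
```

```text
15.8167 [ 0.562  -0.0096  0.2713] [ 0.334  0.543  0.226  0.004 -1.897 -1.573] [ 1.97 -0.49  5.01]
[[-0.7569 -0.3278 -0.5653]
 [-0.2592  0.9447 -0.2007]
 [ 0.5999 -0.0053 -0.8001]]
now 15.8667 [ 0.5611 -0.0091  0.2673] [ 0.33  0.55  0.22  0.   -1.9  -1.57] gap 0.0858 F [ 0.7  0.4 -0.6]
  shift(mm) [ 33.6 -16.2 -15.4] turn(deg) [ 29.2 -29.4 -86.7]
now 15.8667 [ 0.5611 -0.0091  0.2673] [ 0.33  0.55  0.22  0.   -1.9  -1.57] gap 0.0858 F [ 0.7  0.4 -0.6]
  shift(mm) [ 20.9  -0.6 -25.1] turn(deg) [ -0.2 -37.4  -0.2]
```

View pics/w14.png

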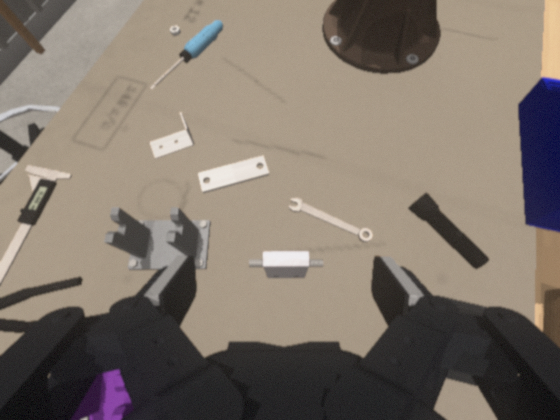

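Emit:
carry_out([
  {"x":0.003,"y":0,"z":-0.003,"wx":0,"wy":-6.5,"wz":0,"fingers":1},
  {"x":0.006,"y":0,"z":-0.007,"wx":0,"wy":-13,"wz":0,"fingers":1},
  {"x":0.01,"y":0,"z":-0.012,"wx":0,"wy":-19.5,"wz":0,"fingers":1},
  {"x":0.014,"y":0,"z":-0.016,"wx":0,"wy":-26,"wz":0,"fingers":1},
  {"x":0.018,"y":0,"z":-0.02,"wx":0,"wy":-32,"wz":0,"fingers":1},
  {"x":0.021,"y":0,"z":-0.025,"wx":-0.2,"wy":-37.4,"wz":0,"fingers":1},
  {"x":0.021,"y":0,"z":-0.025,"wx":-0.2,"wy":-37.4,"wz":0,"fingers":1},
])

```text
clock: 16.45
position: [0.5582, -0.0103, 0.3036]
tool_rot: [-0.517, 3.088, 0.003]
ft_force: [-1.2, -0.1, 0.9]
finger_gap: 0.0852
```

Emit:
carry_out([
  {"x":0,"y":0,"z":0,"wx":0,"wy":0,"wz":-7,"fingers":1},
  {"x":0,"y":0,"z":0,"wx":0,"wy":0,"wz":-14,"fingers":1},
  {"x":0,"y":0,"z":0,"wx":0,"wy":0,"wz":-21,"fingers":1},
  {"x":0,"y":0,"z":0,"wx":0,"wy":0,"wz":-28,"fingers":1},
  {"x":0,"y":0,"z":0,"wx":0,"wy":0,"wz":-35,"fingers":1},
  {"x":0,"y":0,"z":0,"wx":0,"wy":0,"wz":-42,"fingers":1},
  {"x":0,"y":0,"z":0,"wx":0,"wy":0,"wz":-49,"fingers":1},
  {"x":0,"y":0,"z":0,"wx":0,"wy":0,"wz":-56,"fingers":1},
  {"x":0,"y":0,"z":0,"wx":0,"wy":0,"wz":-63,"fingers":1},
  {"x":0,"y":0,"z":0,"wx":0,"wy":0,"wz":-70,"fingers":1},
  {"x":0,"y":0,"z":0,"wx":0,"wy":0,"wz":-77,"fingers":1},
  {"x":0,"y":0,"z":0,"wx":0,"wy":0,"wz":-84,"fingers":1},
])

```text
clock: 17.45
position: [0.5581, -0.0102, 0.3028]
tool_rot: [-2.459, 1.944, -0.007]
ft_force: [0.3, 0.4, -0.3]
finger_gap: 0.0857
```

```bash
python3 look.py w15
cat > stand.py <<'E'
from plan import *
import sys
d=dict(np.load('last_%s.npz'%sys.argv[1])); W=world(d)
c0=np.array([float(sys.argv[2]),float(sys.argv[3])]); zt=float(sys.argv[4])
rad=np.hypot(W[...,0]-c0[0],W[...,1]-c0[1])
m=(rad<.05)&(abs(W[...,2]-zt)<.006)
n,l,st,c=cv2.connectedComponentsWithStats(m.astype(np.uint8)); i=1+np.argmax(st[1:,4]); m=l==i
P=W[m]; r=cv2.minAreaRect((P[:,:2]*1000).astype(np.float32)); print('top',m.sum(),P.mean(0).round(4),'rect',np.round(r[0],1),np.round(r[1],1),round(r[2],1))
q=P[:,:2]-P[:,:2].mean(0); w,v=np.linalg.eigh(q.T@q); print('long axis',np.degrees(np.arctan2(v[1,1],v[0,1]))%180)
ax=(rad<.06)&(rad>.032)&(abs(W[...,2]-(zt-.026+.003))<.008)
n,l,st,c=cv2.connectedComponentsWithStats(ax.astype(np.uint8))
for i in range(1,n):
    if st[i,4]>20: print('axle',st[i,4],W[l==i].mean(0).round(4))
E
python3 stand.py w15 .523 -.021 .09
python3 -c "
from plan import *
move([.523,-.021,.2],toolrot(289.2,90,1))"
```

```text
17.45 [ 0.5581 -0.0102  0.3028] [ 0.332  0.122 -0.139 -0.    -1.301 -0.099] [ 0.27  0.36 -0.28]
[[ 2.311e-01 -9.729e-01  7.700e-03]
 [-9.729e-01 -2.311e-01  2.700e-03]
 [-9.000e-04 -8.100e-03 -1.000e+00]]
top 648 [ 0.524  -0.0227  0.0891] rect [523.6 -22. ] [18. 54.] 19.4
long axis 109.2613480758361
axle 98 [ 0.5364 -0.0584  0.0668]
axle 67 [0.5107 0.0152 0.067 ]
now 17.5 [ 0.5581 -0.0102  0.3028] [ 0.33  0.12 -0.14 -0.   -1.3  -0.09] gap 0.0855 F [ 0.2 -0.1 -0.5]
  shift(mm) [  2.1  37.5 102.5] turn(deg) [-0.5  0.  -5.3]
```

View pics/w15.png

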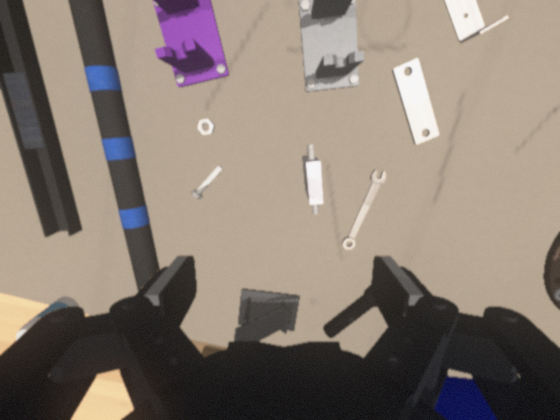

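Emit:
carry_out([
  {"x":0.001,"y":0.018,"z":0.02,"wx":-0.5,"wy":0,"wz":-5.2,"fingers":1},
  {"x":0.003,"y":0.037,"z":0.05,"wx":-0.5,"wy":0,"wz":-5.2,"fingers":1},
  {"x":0.003,"y":0.037,"z":0.085,"wx":-0.5,"wy":0,"wz":-5.2,"fingers":1},
  {"x":0.003,"y":0.037,"z":0.12,"wx":-0.5,"wy":0,"wz":-5.2,"fingers":1},
  {"x":0.003,"y":0.037,"z":0.135,"wx":-0.5,"wy":0,"wz":-5.2,"fingers":1},
  {"x":0.003,"y":0.037,"z":0.135,"wx":-0.5,"wy":0,"wz":-5.2,"fingers":1},
])

```text
clock: 18.0
position: [0.5211, -0.0222, 0.1632]
tool_rot: [2.55, -1.823, -0.01]
ft_force: [-0.5, 0.3, -0.2]
finger_gap: 0.0853
```

```bash
python3 look.py w16; python3 stand.py w16 .523 -.021 .09
python3 -c "
from plan import *
move([.5236,-.022,.055],toolrot(289.2,90,1))"
```

```text
18.0 [ 0.5211 -0.0222  0.1632] [ 0.333  0.17  -0.412 -0.002 -0.998 -0.002] [-0.47  0.25 -0.16]
[[ 0.3235 -0.9462 -0.009 ]
 [-0.9462 -0.3235 -0.0015]
 [-0.0015  0.009  -1.    ]]
top 1541 [ 0.5242 -0.0235  0.0892] rect [524.  -22.1] [17.4 53.5] 19.1
long axis 109.328917754011
axle 237 [ 0.5365 -0.0583  0.0668]
axle 115 [0.51   0.0165 0.0672]
now 18.05 [ 0.5228 -0.022   0.1658] [ 0.33  0.17 -0.41 -0.   -1.   -0.  ] gap 0.0852 F [-0.7  0.   0.6]
  shift(mm) [  0.3  -1.4 110.8] turn(deg) [ 0.3  0.  -0.2]
```

View pics/w16.png

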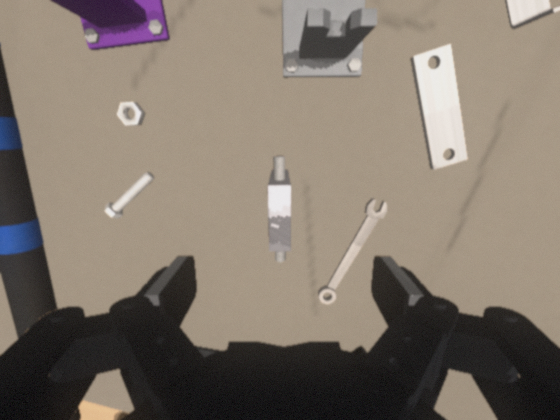

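Emit:
carry_out([
  {"x":0,"y":-0.0014,"z":0.03,"wx":0.3,"wy":0,"wz":-0.2,"fingers":1},
  {"x":0,"y":-0.0014,"z":0.06,"wx":0.3,"wy":0,"wz":-0.2,"fingers":1},
  {"x":0,"y":-0.0014,"z":0.085,"wx":0.3,"wy":0,"wz":-0.2,"fingers":1},
  {"x":0,"y":-0.0014,"z":0.103,"wx":0.3,"wy":0,"wz":-0.2,"fingers":1},
  {"x":0,"y":-0.0014,"z":0.111,"wx":0.3,"wy":0,"wz":-0.2,"fingers":1},
  {"x":0,"y":-0.0014,"z":0.111,"wx":0.3,"wy":0,"wz":-0.2,"fingers":1},
  {"x":0,"y":-0.0014,"z":0.111,"wx":0.3,"wy":0,"wz":-0.2,"fingers":1},
])

```text
clock: 18.63
position: [0.5247, -0.0215, 0.056]
tool_rot: [-2.559, 1.821, -0.001]
ft_force: [-0.1, -0.1, 0.6]
finger_gap: 0.0853
```

```bash
python3 look.py w17
python3 -c "
from plan import *
move([.5236,-.022,.055],toolrot(289.2,90,1))"
```

```text
18.6333 [ 0.5247 -0.0215  0.056 ] [ 0.333  0.3   -0.536 -0.    -0.733  0.001] [-0.12 -0.14  0.57]
[[ 3.279e-01 -9.447e-01  6.000e-04]
 [-9.447e-01 -3.279e-01  2.000e-04]
 [-0.000e+00 -6.000e-04 -1.000e+00]]
now 18.6833 [ 0.5249 -0.0214  0.0564] [ 0.33  0.3  -0.54 -0.   -0.73  0.  ] gap 0.0855 F [-0.3 -1.  -0.2]
  shift(mm) [0.1 1.4 1.4] turn(deg) [-0.1  0.  -0.1]
```

View pics/w17.png

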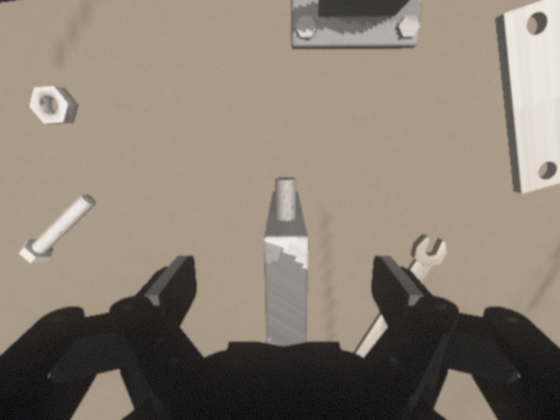

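Emit:
carry_out([
  {"x":0,"y":0.001,"z":0.0005,"wx":0,"wy":0,"wz":0,"fingers":0.6},
  {"x":0,"y":0.001,"z":0.0005,"wx":0,"wy":0,"wz":0,"fingers":0.4},
  {"x":0,"y":0.001,"z":0.0005,"wx":0,"wy":0,"wz":0,"fingers":0.3},
  {"x":0,"y":0.001,"z":0.0005,"wx":0,"wy":0,"wz":0,"fingers":0.2},
  {"x":0,"y":0.001,"z":0.0005,"wx":0,"wy":0,"wz":0,"fingers":0},
  {"x":0,"y":0.001,"z":0.0005,"wx":0,"wy":0,"wz":0,"fingers":0},
  {"x":0,"y":0.001,"z":0.0005,"wx":0,"wy":0,"wz":0,"fingers":0},
  {"x":0,"y":0.001,"z":0.0005,"wx":0,"wy":0,"wz":0,"fingers":0},
])

```text
clock: 19.35
position: [0.5242, -0.0217, 0.0562]
tool_rot: [-2.559, 1.82, -0.002]
ft_force: [-1.5, 0.4, 5.1]
finger_gap: 0.0175
```

```bash
python3 look.py w18
python3 -c "
from plan import *
move([.5236,-.022,.055],toolrot(289.2,90,1))"
```

```text
19.35 [ 0.5242 -0.0217  0.0562] [ 0.333  0.299 -0.538  0.    -0.732  0.001] [-1.47  0.43  5.12]
[[ 3.282e-01 -9.446e-01  1.900e-03]
 [-9.446e-01 -3.282e-01  5.000e-04]
 [ 2.000e-04 -2.000e-03 -1.000e+00]]
now 19.4 [ 0.5242 -0.0217  0.0563] [ 0.33  0.3  -0.54  0.   -0.73  0.  ] gap 0.0175 F [-1.4  0.9  5.9]
  shift(mm) [0.1 0.6 1.3] turn(deg) [-0.1 -0.  -0. ]
```

View pics/w18.png

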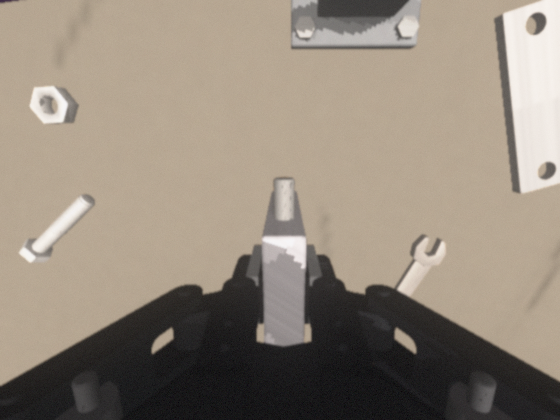

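Emit:
carry_out([
  {"x":0,"y":0,"z":-0.02,"wx":0,"wy":0,"wz":0,"fingers":0},
  {"x":0,"y":0,"z":-0.05,"wx":0,"wy":0,"wz":0,"fingers":0},
  {"x":0,"y":0,"z":-0.085,"wx":0,"wy":0,"wz":0,"fingers":0},
  {"x":0,"y":0,"z":-0.12,"wx":0,"wy":0,"wz":0,"fingers":0},
  {"x":0,"y":0,"z":-0.145,"wx":0,"wy":0,"wz":0,"fingers":0},
  {"x":0,"y":0,"z":-0.145,"wx":0,"wy":0,"wz":0,"fingers":0},
  {"x":0,"y":0,"z":-0.145,"wx":0,"wy":0,"wz":0,"fingers":0},
])

```text
clock: 19.98
position: [0.5242, -0.0215, 0.2022]
tool_rot: [-2.557, 1.819, -0.004]
ft_force: [-0.2, 0.1, -1.7]
finger_gap: 0.0175
```

```bash
python3 look.py w19
cat > posts.py <<'E'
from plan import *
import sys
d=dict(np.load('last_%s.npz'%sys.argv[1])); W=world(d)
bc=np.array([.541,-.195]); a=np.radians(19.2); ux=np.array([np.cos(a),np.sin(a)]); uy=np.array([-np.sin(a),np.cos(a)])
q=W[...,:2]-bc; X=q@ux; Y=q@uy
m=((abs(X)<.032)&(abs(Y)<.05)&(W[...,2]>.092)&(W[...,2]<.103)).astype(np.uint8)
n,l,st,c=cv2.connectedComponentsWithStats(m); cs=[]
for i in range(1,n):
    if st[i,4]<30: continue
    P=W[l==i]; r=cv2.minAreaRect((P[:,:2]*1000).astype(np.float32)); print(st[i,4],'local',(X[l==i].mean()*1000).round(1),(Y[l==i].mean()*1000).round(1),'z',P[:,2].mean().round(4),'rect c',np.round(r[0],1),np.round(r[1],1),np.round(r[2],1)); cs.append(r[0])
cs=np.array(cs); print('mean of rect centres',cs.mean(0))
P=W[m>0]; r=cv2.minAreaRect((P[:,:2]*1000).astype(np.float32)); print('all',r)
E
python3 posts.py w19; python3 stand.py w19 .524 -.022 .235
python3 -c "
from plan import *
move([.541,-.195,.2],toolrot(289.2,90,1))"
```

```text
19.9833 [ 0.5242 -0.0215  0.2022] [ 3.330e-01  1.310e-01 -3.630e-01 -0.000e+00 -1.072e+00  1.000e-03] [-0.17  0.07 -1.74]
[[ 3.280e-01 -9.447e-01  4.300e-03]
 [-9.447e-01 -3.280e-01  1.800e-03]
 [-3.000e-04 -4.700e-03 -1.000e+00]]
291 local 15.3 35.9 z 0.0955 rect c [ 543.2 -156.8] [14.7 10.4] 19.5
304 local -14.7 35.5 z 0.0956 rect c [ 515.3 -166.4] [14.4 10.2] 20.0
mean of rect centres [ 529.22360229 -161.62697601]
all ((529.3289184570312, -161.59413146972656), (43.950077056884766, 10.391255378723145), 18.985349655151367)
top 5730 [ 0.5253 -0.0257  0.2353] rect [522.9 -24.8] [40.4 52.3] 43.7
long axis 109.29993973940206
axle 680 [ 0.5369 -0.059   0.2127]
now 20.0333 [ 0.5233 -0.0217  0.2007] [ 0.33  0.13 -0.36 -0.   -1.07  0.  ] gap 0.0173 F [-0.7 -0.1 -2.8]
  shift(mm) [169.5  40.1   0.5] turn(deg) [-0.1  0.  -0.1]
```

View pics/w19.png

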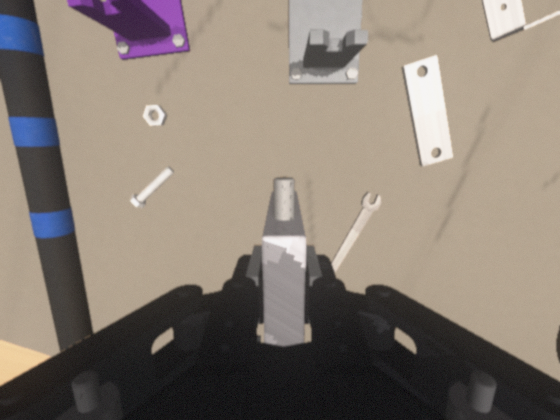

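Emit:
carry_out([
  {"x":0.025,"y":0.006,"z":0,"wx":0,"wy":0,"wz":0,"fingers":0},
  {"x":0.055,"y":0.013,"z":0,"wx":0,"wy":0,"wz":0,"fingers":0},
  {"x":0.085,"y":0.02,"z":0,"wx":0,"wy":0,"wz":0,"fingers":0},
  {"x":0.115,"y":0.027,"z":0,"wx":0,"wy":0,"wz":0,"fingers":0},
  {"x":0.145,"y":0.034,"z":0,"wx":0,"wy":0,"wz":0,"fingers":0},
  {"x":0.163,"y":0.038,"z":0,"wx":0,"wy":0,"wz":0,"fingers":0},
  {"x":0.17,"y":0.04,"z":0,"wx":0,"wy":0,"wz":0,"fingers":0},
  {"x":0.17,"y":0.04,"z":0,"wx":0,"wy":0,"wz":0,"fingers":0},
  {"x":0.17,"y":0.04,"z":0,"wx":0,"wy":0,"wz":0,"fingers":0},
])

```text
clock: 20.78
position: [0.5403, -0.1953, 0.1988]
tool_rot: [-2.558, 1.823, 0.004]
ft_force: [0.1, 0.3, -2.4]
finger_gap: 0.0175
```

```bash
python3 look.py w20; python3 posts.py w20
cat > ax.py <<'E'
# axle visible part relative to TCP in tool-aligned coordinates
from plan import *
import sys
s=monitor.sense(); d=dict(np.load('last_%s.npz'%sys.argv[1])); W=world(d); R=Rn.from_rotvec(s['tool_rot']).as_matrix()
T=(W-s['position'])@R
m=(T[...,0]>.030)&(T[...,0]<.05)&(abs(T[...,1])<.012)&(T[...,2]>-.03)&(T[...,2]<.01)
P=W[m]; t=T[m]; print('axle n',m.sum(),'tool mid',(np.percentile(t,5,axis=0)+np.percentile(t,95,axis=0))/2*1000,'world',P.mean(0).round(4),'xmax',t[:,0].max())
E
python3 ax.py w20
python3 -c "
from plan import *
move([.541,-.1955,.2],toolrot(289.2,90,1))"
```

```text
20.7833 [ 0.5403 -0.1953  0.1988] [-0.008  0.22  -0.259 -0.002 -1.094  0.341] [ 0.08  0.28 -2.37]
[[ 3.266e-01 -9.452e-01 -1.500e-03]
 [-9.452e-01 -3.266e-01  1.700e-03]
 [-2.100e-03  8.000e-04 -1.000e+00]]
200 local 15.1 -37.0 z 0.0957 rect c [ 567.  -225.2] [14.   9.9] 16.8
215 local -14.8 -37.1 z 0.0955 rect c [ 539.4 -234.7] [14.1 10.1] 19.6
mean of rect centres [ 553.21588135 -229.93932343]
all ((542.8755493164062, -199.9736328125), (43.275115966796875, 73.46560668945312), 19.022552490234375)
axle n 803 tool mid [38.51921411  0.69380114 -9.06541931] world [ 0.5525 -0.2316  0.2092] xmax 0.04648814830180477
now 20.8333 [ 0.5406 -0.1948  0.1993] [-0.01  0.22 -0.26 -0.   -1.09  0.34] gap 0.0168 F [ 1.4  0.8 -2.6]
  shift(mm) [ 0.8 -0.2 -0.8] turn(deg) [ 0.   0.1 -0.1]
```

View pics/w20.png

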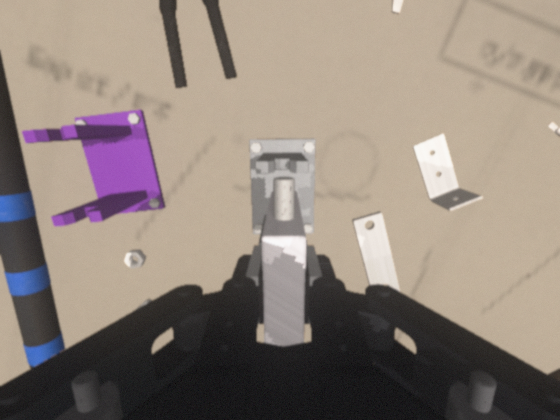

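```bash
python3 -c "
from plan import *
move([.5416,-.1957,.112],toolrot(289.2,90,1))"
```

```text
now 20.8333 [ 0.5406 -0.1948  0.1993] [-0.01  0.22 -0.26 -0.   -1.09  0.34] gap 0.0168 F [ 1.4  0.8 -2.6]
  shift(mm) [ 1.3 -0.7 87.2] turn(deg) [ 0.   0.1 -0.1]
```

Emit:
carry_out([
  {"x":0.0013,"y":-0.0007,"z":0.01,"wx":0,"wy":0,"wz":0,"fingers":0},
  {"x":0.0013,"y":-0.0007,"z":0.025,"wx":0,"wy":0,"wz":0,"fingers":0},
  {"x":0.0013,"y":-0.0007,"z":0.04,"wx":0,"wy":0,"wz":0,"fingers":0},
  {"x":0.0013,"y":-0.0007,"z":0.055,"wx":0,"wy":0,"wz":0,"fingers":0},
  {"x":0.0013,"y":-0.0007,"z":0.07,"wx":0,"wy":0,"wz":0,"fingers":0},
  {"x":0.0013,"y":-0.0007,"z":0.082,"wx":0,"wy":0,"wz":0,"fingers":0},
  {"x":0.0013,"y":-0.0007,"z":0.087,"wx":0,"wy":0,"wz":0,"fingers":0},
  {"x":0.0013,"y":-0.0007,"z":0.087,"wx":0,"wy":0,"wz":0,"fingers":0},
  {"x":0.0013,"y":-0.0007,"z":0.087,"wx":0,"wy":0,"wz":0,"fingers":0},
])

```text
clock: 21.58
position: [0.5417, -0.1952, 0.1122]
tool_rot: [-2.56, 1.82, 0.003]
ft_force: [-0.5, 0.3, -2.2]
finger_gap: 0.017
```

```bash
python3 look.py w21; python3 ax.py w21
python3 - <<'E'
from plan import *
move([.5416,-.1957,.0722],toolrot(289.2,90,1))
d=imaging.capture('side'); cv2.imwrite('pics/s21.png',cv2.cvtColor(cv2.resize(d['color'][150:240,250:360],None,fx=6,fy=6,interpolation=cv2.INTER_CUBIC),cv2.COLOR_RGB2BGR))
E
```

```text
21.5833 [ 0.5417 -0.1952  0.1122] [-0.007  0.303 -0.365 -0.002 -0.904  0.343] [-0.53  0.34 -2.24]
[[ 3.285e-01 -9.445e-01 -1.100e-03]
 [-9.445e-01 -3.285e-01  1.500e-03]
 [-1.800e-03  6.000e-04 -1.000e+00]]
axle n 770 tool mid [38.18281278  0.56132038 -9.09086502] world [ 0.5541 -0.2318  0.1226] xmax 0.04568826643400007
now 21.6333 [ 0.5421 -0.1954  0.1127] [-0.01  0.3  -0.36 -0.   -0.9   0.34] gap 0.0171 F [ 0.5 -0.5 -1.7]
  shift(mm) [ 0.2  0.6 40.5] turn(deg) [-0.   0.1 -0. ]
```

View pics/w21.png

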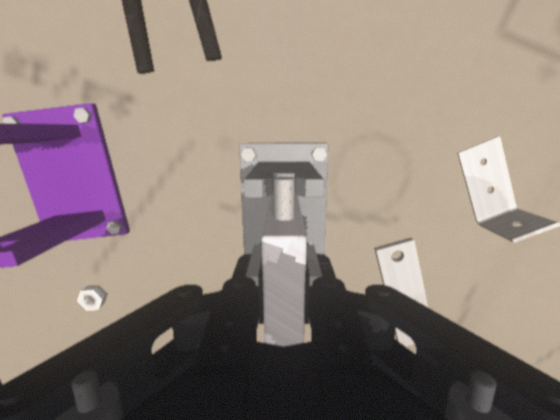

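View pics/s21.png

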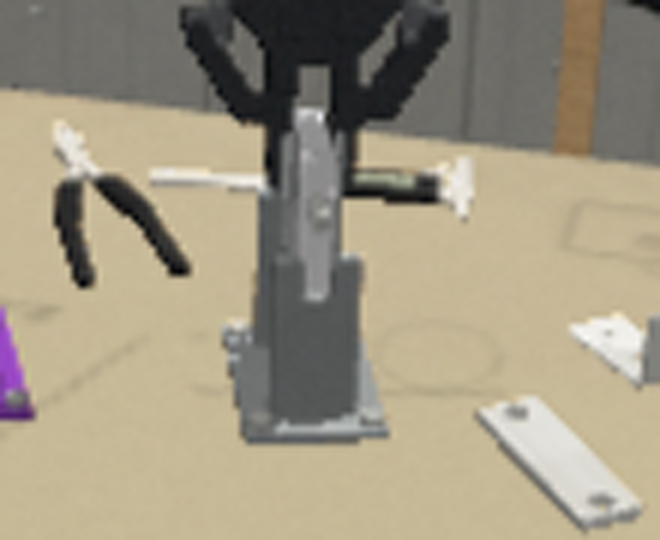

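Emit:
carry_out([
  {"x":0.0002,"y":0.0005,"z":0.006,"wx":0,"wy":0,"wz":0,"fingers":0},
  {"x":0.0002,"y":0.0005,"z":0.013,"wx":0,"wy":0,"wz":0,"fingers":0},
  {"x":0.0002,"y":0.0005,"z":0.02,"wx":0,"wy":0,"wz":0,"fingers":0},
  {"x":0.0002,"y":0.0005,"z":0.026,"wx":0,"wy":0,"wz":0,"fingers":0},
  {"x":0.0002,"y":0.0005,"z":0.031,"wx":0,"wy":0,"wz":0,"fingers":0},
  {"x":0.0002,"y":0.0005,"z":0.035,"wx":0,"wy":0,"wz":0,"fingers":0},
  {"x":0.0002,"y":0.0005,"z":0.037,"wx":0,"wy":0,"wz":0,"fingers":0},
  {"x":0.0002,"y":0.0005,"z":0.037,"wx":0,"wy":0,"wz":0,"fingers":0},
])

```text
clock: 22.35
position: [0.5415, -0.1958, 0.0753]
tool_rot: [-2.559, 1.82, 0.002]
ft_force: [-0.8, -0.2, -2.2]
finger_gap: 0.017
```

```bash
python3 look.py w22; python3 ax.py w22
python3 - <<'E'
from plan import *
move([.5416,-.1957,.0722],toolrot(289.2,90,1))
E
```

```text
22.35 [ 0.5415 -0.1958  0.0753] [-0.008  0.346 -0.403 -0.002 -0.822  0.344] [-0.76 -0.22 -2.2 ]
[[ 3.281e-01 -9.447e-01 -5.000e-04]
 [-9.447e-01 -3.281e-01  1.500e-03]
 [-1.600e-03 -0.000e+00 -1.000e+00]]
axle n 1795 tool mid [ 3.80382029e+01 -2.78059567e-02 -9.08603430e+00] world [ 0.5541 -0.2315  0.087 ] xmax 0.04592382290378027
now 22.4 [ 0.5418 -0.1958  0.0757] [-0.01  0.35 -0.4  -0.   -0.82  0.34] gap 0.017 F [-0.4 -0.4 -2.2]
  shift(mm) [-0.2  0.1  3.5] turn(deg) [-0.   0.1 -0. ]
```

View pics/w22.png

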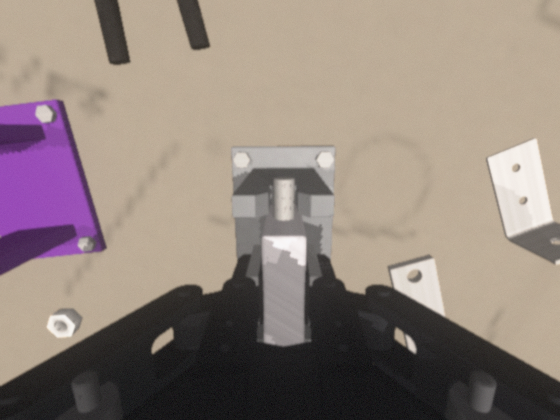

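In the slots and free, 3 mm above the floors. Now slowly down to contact.

Emit:
carry_out([
  {"x":0,"y":0,"z":0.0015,"wx":0,"wy":0,"wz":0,"fingers":0},
  {"x":0,"y":0,"z":0.0025,"wx":0,"wy":0,"wz":0,"fingers":0},
  {"x":0,"y":0,"z":0.0033,"wx":0,"wy":0,"wz":0,"fingers":0},
  {"x":0,"y":0,"z":0.0038,"wx":0,"wy":0,"wz":0,"fingers":0},
  {"x":0,"y":0,"z":0.004,"wx":0,"wy":0,"wz":0,"fingers":0},
])

```text
clock: 22.82
position: [0.5419, -0.1958, 0.0722]
tool_rot: [-2.559, 1.82, 0.001]
ft_force: [-0.9, 1.0, 2.6]
finger_gap: 0.0175
```

Run:
```python
from plan import *
move([.5416,-.1957,.0722],toolrot(289.2,90,1))
```

```text
now 22.8167 [ 0.5419 -0.1958  0.0722] [-0.01  0.35 -0.41 -0.   -0.81  0.34] gap 0.0175 F [-0.9  1.   2.6]
  shift(mm) [-0.2  0.2 -0. ] turn(deg) [-0.   0.1 -0. ]
```

Emit:
carry_out([
  {"x":0,"y":0,"z":0.0006,"wx":0,"wy":0,"wz":0,"fingers":0},
  {"x":0,"y":0,"z":0.0008,"wx":0,"wy":0,"wz":0,"fingers":0},
  {"x":0,"y":0,"z":0.0008,"wx":0,"wy":0,"wz":0,"fingers":0},
  {"x":0,"y":0,"z":0.0008,"wx":0,"wy":0,"wz":0,"fingers":0},
])

```text
clock: 23.15
position: [0.5419, -0.1959, 0.0721]
tool_rot: [-2.559, 1.82, -0.0]
ft_force: [-3.8, 2.4, 5.8]
finger_gap: 0.0172
```

```bash
python3 look.py w23
python3 - <<'E'
from plan import *
s=monitor.sense(); print(s['ft_force'],s['wrist_torque'])
d=imaging.capture('side'); cv2.imwrite('pics/s23.png',cv2.cvtColor(cv2.resize(d['color'][150:240,250:360],None,fx=6,fy=6,interpolation=cv2.INTER_CUBIC),cv2.COLOR_RGB2BGR))
E
```

```text
23.15 [ 0.5419 -0.1959  0.0721] [-0.008  0.35  -0.407 -0.001 -0.813  0.344] [-3.8   2.44  5.83]
[[ 3.285e-01 -9.445e-01  8.000e-04]
 [-9.445e-01 -3.285e-01  1.100e-03]
 [-8.000e-04 -1.100e-03 -1.000e+00]]
[-2.76096484  2.24998454  5.63153697] [ 0.60025316  1.1264647  -0.00132557]
```

View pics/s23.png

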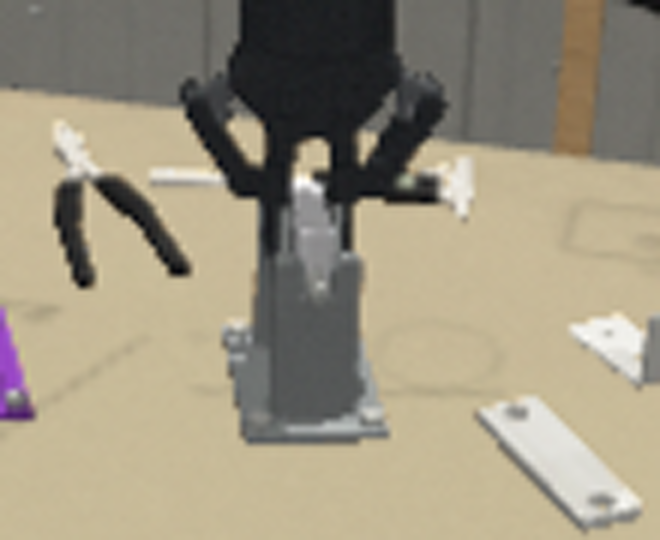

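View pics/w23.png

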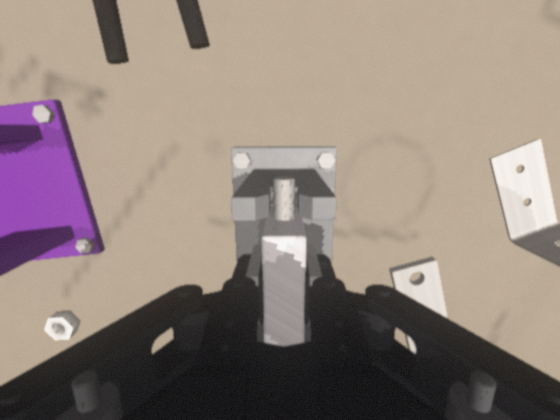

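Emit:
carry_out([
  {"x":0,"y":0,"z":0,"wx":0,"wy":0,"wz":0,"fingers":0.35},
  {"x":0,"y":0,"z":0,"wx":0,"wy":0,"wz":0,"fingers":0.5},
  {"x":0,"y":0,"z":0,"wx":0,"wy":0,"wz":0,"fingers":0.7},
  {"x":0,"y":0,"z":0,"wx":0,"wy":0,"wz":0,"fingers":0.85},
  {"x":0,"y":0,"z":0,"wx":0,"wy":0,"wz":0,"fingers":0.85},
  {"x":0,"y":0,"z":0,"wx":0,"wy":0,"wz":0,"fingers":0.85},
  {"x":0,"y":0,"z":0,"wx":0,"wy":0,"wz":0,"fingers":0.85},
])

```text
clock: 23.83
position: [0.5419, -0.1959, 0.0721]
tool_rot: [-2.559, 1.82, -0.0]
ft_force: [0.5, 0.7, -0.9]
finger_gap: 0.0729
```

```bash
python3 look.py w24; python3 stand.py w24 .5413 -.1957 .106
```

```text
23.8333 [ 0.5419 -0.1959  0.0721] [-0.008  0.35  -0.407 -0.001 -0.813  0.344] [ 0.5   0.72 -0.92]
[[ 3.285e-01 -9.445e-01  8.000e-04]
 [-9.445e-01 -3.285e-01  1.100e-03]
 [-7.000e-04 -1.100e-03 -1.000e+00]]
top 4767 [ 0.543  -0.1997  0.1051] rect [ 542.1 -197.2] [18.1 51.7] 19.2
long axis 109.25619339853178
axle 717 [ 0.5545 -0.2329  0.0826]
axle 314 [ 0.5663 -0.2292  0.0837]
axle 307 [ 0.543  -0.2375  0.084 ]
axle 358 [ 0.5779 -0.187   0.0863]
axle 357 [ 0.5077 -0.2114  0.0862]
axle 33 [ 0.5889 -0.1871  0.089 ]
axle 32 [ 0.4991 -0.2183  0.0888]
axle 419 [ 0.5466 -0.1609  0.0836]
axle 440 [ 0.5158 -0.1718  0.0836]
```

View pics/w24.png

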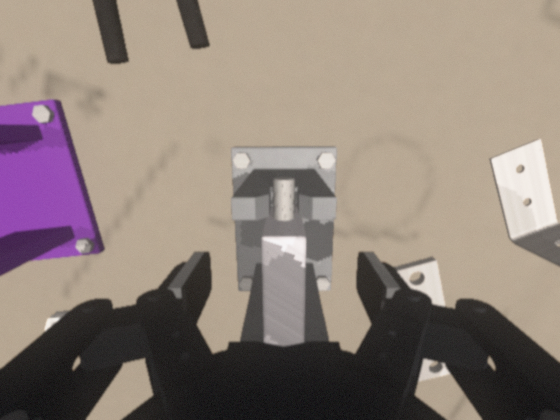

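Released and upright. Straight up and away.

Emit:
carry_out([
  {"x":0,"y":0,"z":-0.01,"wx":0,"wy":0,"wz":0,"fingers":0.85},
  {"x":0,"y":0,"z":-0.03,"wx":0,"wy":0,"wz":0,"fingers":0.85},
  {"x":0,"y":0,"z":-0.06,"wx":0,"wy":0,"wz":0,"fingers":0.85},
  {"x":0,"y":0,"z":-0.09,"wx":0,"wy":0,"wz":0,"fingers":0.85},
  {"x":0,"y":0,"z":-0.12,"wx":0,"wy":0,"wz":0,"fingers":0.85},
  {"x":0,"y":0,"z":-0.15,"wx":0,"wy":0,"wz":0,"fingers":0.85},
  {"x":-0.02,"y":0,"z":-0.17,"wx":0,"wy":0,"wz":0,"fingers":0.85},
  {"x":-0.05,"y":0,"z":-0.18,"wx":0,"wy":0,"wz":0,"fingers":0.85},
  {"x":-0.06,"y":0,"z":-0.18,"wx":0,"wy":0,"wz":0,"fingers":0.85},
  {"x":-0.06,"y":0,"z":-0.18,"wx":0,"wy":0,"wz":0,"fingers":0.85},
  {"x":-0.06,"y":0,"z":-0.18,"wx":0,"wy":0,"wz":0,"fingers":0.85},
])

```text
clock: 24.8
position: [0.5219, -0.139, 0.2527]
tool_rot: [-2.56, 1.817, -0.001]
ft_force: [0.5, -0.0, 0.3]
finger_gap: 0.0726
```

```bash
python3 look.py w25; python3 stand.py w25 .5413 -.1957 .106; python3 posts.py w25
```

```text
24.8 [ 0.5219 -0.139   0.2527] [ 1.020e-01  1.220e-01 -2.530e-01 -1.000e-03 -1.194e+00  2.350e-01] [ 0.54 -0.01  0.29]
[[ 3.30e-01 -9.44e-01  1.60e-03]
 [-9.44e-01 -3.30e-01  1.10e-03]
 [-6.00e-04 -1.90e-03 -1.00e+00]]
top 1076 [ 0.5417 -0.1966  0.1051] rect [ 541.2 -196. ] [17.3 53.1] 18.8
long axis 108.47207649081206
axle 188 [ 0.5556 -0.231   0.0831]
axle 25 [ 0.5451 -0.1616  0.0857]
axle 117 [ 0.5287 -0.1592  0.0828]
175 local 15.3 -36.6 z 0.0955 rect c [ 567.1 -224.8] [14.3  9.9] 20.0
169 local -14.5 -36.8 z 0.0955 rect c [ 539.9 -234.3] [14.3  9.8] 18.5
137 local 14.8 35.0 z 0.0956 rect c [ 542.9 -157.2] [14.2  9.5] 18.1
137 local -15.0 35.0 z 0.0957 rect c [ 515.4 -166.8] [13.2  9.6] 20.3
mean of rect centres [ 541.33113098 -195.78652191]
all ((541.5106811523438, -195.7888946533203), (42.977054595947266, 81.73635864257812), 19.566864013671875)
```

View pics/w25.png

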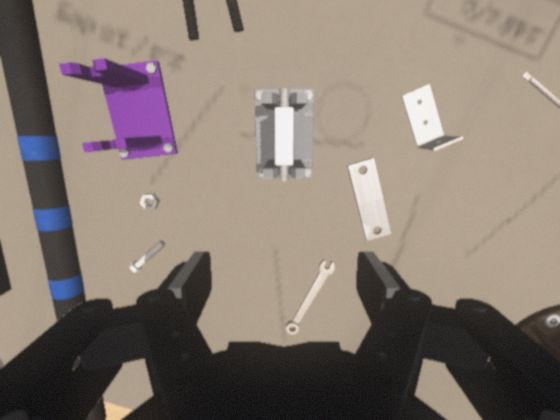

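Seen at (284,135): the flap sits centred between the cheeks with both axle ends in the slots. Its centre is (541.2, -196.0) mm against the bracket's (541.3, -195.8), and the flap top is at 105 mm. The arm is clear and still, so I'm handing in.

```bash
python3 -c "
from cell import ticket
print(ticket.hand_in())"
```

```text
the job is handed in; nothing more can be done
None
```

The flap is seated in the grey bracket and the job is handed in at about 25 s of the 72 s allowed. The hand-in reports no verdict.

- **What I did:** I gripped the flap by its narrow sides on the rest and stood it on its lower edge on the bench. I let go and checked in the side view that it stood. I then took it by its top edge, lowered the axle into both slots until the wrist force showed contact, released, and withdrew upwards.
- **Position:** In the last wrist picture the flap is centred within 0.3 mm of the bracket's centre.
- **Orientation:** The last picture put the flap's long axis about 0.7° off the bracket's; just after letting go it agreed within 0.1°.
- **Height:** The flap top measured 105 mm against 106 mm expected. The cheek tops, known to be 97 mm, also read 1.5 mm low. The gripper height at contact matched a seated axle to within 0.1 mm.
- **Arm and bystanders:** The gripper is clear of everything. The bystanders in view (nut, bolt, spanner, drilled plate, angle) look untouched. I did not measure their positions again, and the torch was not in the last picture.
- **Disagreements:** None of the checks failed. Two measures of the bracket's centre, one from the base plate and one from the cheek tops, differed by about 3 mm. I used the cheek tops, and later views agreed with them.

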